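Pack and latch the service case

TASK

Pack the orange service case for a call-out: take only the top tray off the nested stack, leaving the others nested where they are, lay it flat on the floor of the open case, and stand every jar from the bench upright beside it, setting each down rather than dropping it. Then shut the lid, hook the latch's claw over the keeper bar while the lever is still up, and swing the lever all the way down over centre so that the case is latched. Leave the multimeter, phone and screwdriver alone.

Things in the scene. Friction and masses are not known exactly. Their poses are not given: they have to be found in the camera images.
- case: orange hard plastic service case standing fixed on the bench, outside 150 mm deep (x) by 280 mm wide (y), body 90 mm high, walls 5 mm, flat floor 5 mm above the bench (inside 140 x 270 mm, 85 mm deep). Origin: centre of its underside; x points from its front (latch side, towards the robot) to its rear (hinge side), z up
- lid (a joint): the case's lid, a 150 x 280 x 20 mm orange slab hinged along the rear top edge; 0 = shut, grows as it opens (rad; about 1.6 = upright, stop at 2.0). A stiff hinge: it stays where it is left; up to 4 N at its front edge move it. The keeper bar sits on its front edge.
- lid_hinge (a point): hinge line of the lid at the middle of the case's width: rear top edge of the case, 90 mm above the bench; the hinge line runs along the case's y
- lid_edge (a point): middle of the lid's front (free) edge, on its outer (upper) face, 150 mm from the hinge line; axes are the lid's: shut, they equal the case's; z is the outer face's normal, -x runs from the hinge to this edge, y runs along the edge
- keeper (a point): centre of the keeper: a 5 mm thick, 36 mm long steel bar parallel to the case's y, carried on the lid 14 mm in front of its front edge face; with the lid shut it lies 101 mm above the bench. Axes are the lid's
- lever (a joint): draw-latch lever: black handle 41 mm long, 30 mm wide, end flared, on a pin at the case's front. 0 = raised (points out towards the robot, 43 degrees up), grows as it swings out and down, 2.32 = down on its stop, hanging straight down. Stays where left. With the claw hooked it stretches a 10 N per mm spring (about 3 N at the handle's end); dead centre about 2.0, then it pulls itself shut
- lever_pin (a point): the lever's fixed pin: centre of its axis, 14 mm in front of the case's front face, 71 mm above the bench; the axis runs along the case's y
- lever_tip (a point): middle of the edge of the lever's flared end: 41 mm from the pin along the handle and 8 mm off the handle's line, on its upper side (lever raised), which is its outer side when down. Pushed here, the lever goes down. When down, the claw stands straight above the pin and 7 mm out from it, 1 mm less than the flare
- claw (a joint): the steel claw (plate 32 to 40 mm wide, hook at its end), hinged on the lever 11 mm from the pin (lever at 0: out and 25 degrees up from the pin). Angle relative to the lever: 0 = laid back outwards on its stop, as at the start (lever at 0: it points out and 72 degrees up); grows as it swings up and in. Swings freely: past upright (about 0.4) it falls in against the keeper bar (0.75 to 0.95)
- claw_tab (a point): centre of the red thumb tab at the claw's end, 26 mm wide, 12 mm high, 4 mm thick, 50 mm from the claw's hinge and 5 mm outwards of the claw's middle line; its own z points from the hinge to the claw's end, x towards the case, y along the case's y
- hook_tip (a point): lower edge of the turned-down tip of the claw's hook (3 mm thick, 5.5 mm long, 32 mm wide), the part that goes behind the keeper bar; same axes as claw_tab. 5.5 mm inwards of the claw's middle and 35 mm from its hinge
- hook_seat (a point): point inside the hook, 38 mm from the claw's hinge, where the centre of the keeper bar lies when the hook sits on the bar. The hook's mouth is 8 mm wide. With the lever up (joint up to 0.2) the tip clears the bar by 3 mm or more as the claw swings in
- tray_top_center (a point): centre (15 mm above its underside, 15 mm below its rim) of the top one of three nested blue trays, each 120 (its x) x 66 (its y) x 30 mm, about 70 g. The rim is a vertical outside band 10 mm high; below it the walls slope in to a 104 x 50 mm bottom. Nested, the rims are 18 mm apart, so 8 mm of gap lies between bands; a tray rests on ledges in the next, with under 2 mm play
- tray_mid_center (a point): the same point of the second tray of the stack
- tray_low_center (a point): the same point of the lowest tray, on a fixed grey mat 3 mm thick
- jar1_center (a point): centre (21 mm above its foot) of a closed squat jar of flux or cleaner, amber with black cap; a plain round 44 mm in diameter and 42 mm high, about 100 g. Starts upright on a fixed green mat 3 mm thick. May be absent
- jar2_center (a point): centre (21 mm above its foot) of a closed squat jar of flux or cleaner, white and yellow with blue cap; a plain round 44 mm in diameter and 42 mm high, about 100 g. Starts upright on a fixed green mat 3 mm thick. May be absent
- jar3_center (a point): centre (21 mm above its foot) of a closed squat jar of flux or cleaner, amber with white cap; a plain round 44 mm in diameter and 42 mm high, about 100 g. Starts upright on a fixed green mat 3 mm thick. May be absent
- jar4_center (a point): centre (21 mm above its foot) of a closed squat jar of flux or cleaner, white and yellow with red cap; a plain round 44 mm in diameter and 42 mm high, about 100 g. Starts upright on a fixed green mat 3 mm thick. May be absent
- multimeter: bystander: yellow multimeter lying flat, 150 (x) x 75 x 42 mm; origin at the centre of its underside
- phone: bystander: black phone lying flat, 148 (x) x 72 x 9 mm; origin at the centre of its underside
- driver: bystander: blue screwdriver lying along its x, 140 mm long; origin under its middle
There are look-alikes about, which are no part of the job. What is shaped like the part that bears tray_low_center but pink or red is not meant.

How it is judged:
By the outcome, as a careful person would: the job done as asked, in the order asked, and still so for the second after the job is handed in, with the robot touching nothing.
Of jar1, jar2, jar3, jar4 only 2 to 4 are there at a start; the rules pass over those that are not, and their reading is None.
At some moment in a run one of jar1, jar2, jar3, jar4 may be knocked a few centimetres aside while the robot is not near it.
It also fails if it takes over 210 s, if anything falls off the work surface, if the arm or the gripper's body presses on something with over 40 N, if the wrist force passes 120 N, or if a joint passes its speed limit or range.

ROBOT

A 7-joint arm with a two-finger parallel gripper is mounted at the origin on the work surface. World frame = base frame: x ahead of the robot, y to its left, z up, the work surface at z = 0. Lengths are in m, angles in rad, forces in N, time in s.
With the tool pointing down it reaches from about 0.4 to 0.85 m from the base axis. Payload 4.5 kg.
Tool frame: the origin (TCP) lies on the centre line of the jaws, within the pads' length; the fingertips stand r.tips_ahead ahead of it and the grasp point (between the pads) is the TCP (r.tips_ahead is the distance from the TCP to the fingertips, in m); z points along the fingers, y is the direction in which the jaws open and shut (so a half turn about z gives the same grasp; the last joint's range is limited). The gripper opens to 88 mm and grips with 3 to 60 N. Pads are 18 mm wide; open, the fingers measure 123 mm over their backs; the gripper's body (75 mm by 187 mm) begins 45 mm behind the grasp point.
Start: joints at [1.174, 0.689, -0.195, 1.565, 0.157, 0.902, -0.215], TCP at [0.261, -0.568, 0.258] pointing down, gripper open.
Joint ranges: [-3.01, 3.01], [-0.46, 2.08], [-1.47, 1.51], [0.13, 2.56], [-1, 4.14], [0.04, 2.09], [-2.66, 2.66]. Speed limits (rad/s): [2.57, 2.57, 3.14, 3.14, 3.14, 3.14, 3.14].

INTERFACE

Orientations are given as a unit quaternion [x, y, z, w].
In Python, from plant import r gives the robot as it stands.
- The arm moves only by the shell command python3 -m inch 'ROWS' [FORCE]. ROWS is JSON, a list of rows, each a list of 5 numbers: the shift along the world's x, y, z in units of 25 mm (1.0 is 25 mm), then the turn about the world's z in units of 6 degrees (1.0 is 6 degrees), then the finger opening in mm, from 0 to 88.1. A call has 1 to 5 rows; each row shifts and turns the commanded pose from where the row before left it; what a row does not reach is not made up. A row lasts 1/10 s, in which the tool goes at most 50 mm and 8.59 degrees, less where a joint would pass 70% of its speed; a pose out of reach is approached as far as the arm can. A call is refused whole if a number of a shift passes 1 or a number of a turn 1, either way. A call with a gripper value outside its range is refused whole. The fingers move at their own pace and stop on an object; FORCE is the grip in N (left out, the last holds). Time passes only in rows, so rows that do not move let the fingers close. It gives the time, the measured TCP pose, the force and the opening at its end, in the units of the state.
- r.get_state(): the state, without advancing time (a new reading comes with each control period).
- r.snapshot(name): name is "scene" or "top"; returns a dict with "pixels" (400x640x3 uint8, red, green, blue), "range_z" (400x640 float32, m along the optical axis (not along the pixel's ray), 0 where there is no reading), "K" (3x3 intrinsics, pixels), "k1" (the pictures are not rectified: a ray, as slopes to the right and down, at radius r is drawn at 1 + k1 r^2 times it, then the intrinsics apply), "position" and "attitude" of the camera in the world. Camera axes: x right, y up, looking along -z (the intrinsics and any distortion apply to the point x, -y, -z); pixel columns grow to the right and rows downward; lengths in m; the calibration is good to about 2 mm. A picture is of the moment at which its call begins.
- r.finish_job(): hands the job in, once; it reports no verdict.
The state is a dict: "clock": time; "q": joint angles; "qd": joint speeds; "joint_torque": joint torques, N m; "tool_pos": TCP position; "eef_rot": TCP orientation; "contact_force": force on the tool from outside, world axes, zero at the start; "moment": the same for the moment, N m; "opening": opening from 0.0 (shut) to 1.0 (fully open).
Only numpy, scipy, OpenCV 4.12 (cv2) and the standard library are available. Lean on these libraries where they do the work, as an engineer would, in place of code of your own. Each camera call takes 0.05 s, during which the arm holds its last target. There are 200 camera calls.

## Working session

There is one attempt and no reset: what is moved stays moved. The work goes in short steps, Python scripts to look and compute and a shell command to move; the robot and the scene stay as the last step left them, time stands still between calls to the robot, and variables do not carry over. Pictures are saved under pics/ and viewed, about 12 in all and at most 16, crops included, and the job is handed in when it is done.

```bash
ls; mkdir -p pics
cat > h.py <<'E'
import numpy as np,cv2
from plant import r
from scipy.spatial.transform import Rotation as R
def cam(n):
    s=r.snapshot(n); return s
def Rm(s):
    a=np.array(s["attitude"],float)
    return a if a.shape==(3,3) else R.from_quat(a).as_matrix()
def world(s):
    "world xyz per pixel from depth"
    K=np.array(s["K"]);k1=s["k1"];h,w=s["range_z"].shape
    u,v=np.meshgrid(np.arange(w),np.arange(h))
    x=(u-K[0,2])/K[0,0];y=(v-K[1,2])/K[1,1]
    X,Y=x.copy(),y.copy()
    for _ in range(8):
        f=1+k1*(X*X+Y*Y);X,Y=x/f,y/f
    z=s["range_z"]
    P=np.stack([X*z,-Y*z,-z],-1)@Rm(s).T+np.array(s["position"])
    P[z<=0]=np.nan
    return P
def save(s,n): cv2.imwrite("pics/"+n+".png",s["pixels"][...,::-1])
def st():
    s=r.get_state();print("t",round(s["clock"],2),"tcp",np.round(s["tool_pos"],4),"rotz",np.round(R.from_quat(s["eef_rot"]).as_matrix()[:,1],3),"F",np.round(s["contact_force"],1),"op",round(s["opening"],3))
E
python3 - <<'E'
from h import *
for n in("scene","top"):
    s=cam(n);save(s,n+"0");print(n,s["position"],s["attitude"],s["K"],s["k1"]);np.save(n+"0.npy",world(s))
st();print(r.tips_ahead)
E
```

```text
pics
scene [0.88228925 0.69976203 0.88331824] [0.0979829  0.38833823 0.89465338 0.19795986] [[375.20498045   0.         321.62392065]
 [  0.         375.20498045 204.05506101]
 [  0.           0.           1.        ]] -0.011573838374690063
top [ 0.20249057 -0.07416364  1.58364781] [-0.07231305  0.06950427  0.7037278  -0.70335423] [[433.39128878   0.         317.26746612]
 [  0.         433.39128878 197.26173764]
 [  0.           0.           1.        ]] -0.0685616323380687
t 0.1 tcp [ 0.2607 -0.5674  0.257 ] rotz [ 0.418 -0.909 -0.002] F [-0.4 -0.6  0.5] op 1.001
0.019
```

View pics/scene0.png

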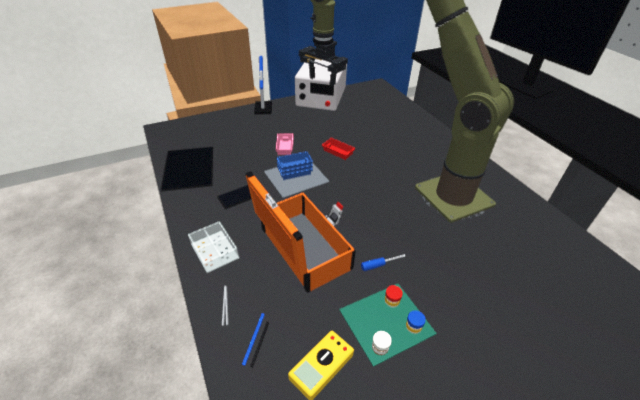

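View pics/top0.png

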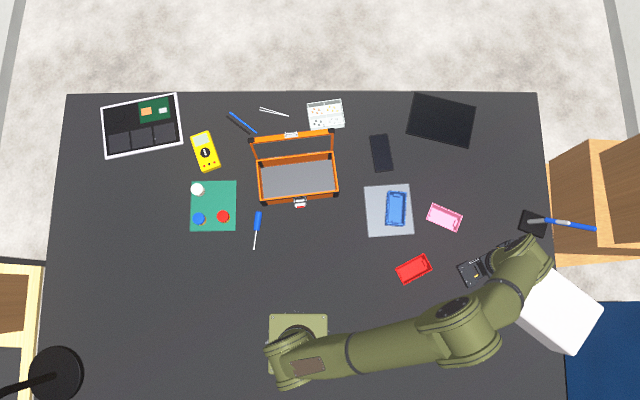

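The scene picture shows the case with its lid open at (300,240), jars with red, blue and white caps at (394,296), (416,320) and (381,342), and the blue stack at (294,165). The top picture shows the case at (297,180), the jars on the green mat at about (213,205) and the stack at (396,208). Next I measure these.

```bash
cat >> h.py <<'E'
def jars(s,P=None,zr=(0.035,0.052)):
    P=world(s) if P is None else P
    hsv=cv2.cvtColor(s["pixels"],cv2.COLOR_RGB2HSV).astype(int);H,S,V=hsv[...,0],hsv[...,1],hsv[...,2]
    return P,H,S,V
def circ(p,rad=None):
    A=np.c_[2*p[:,:2],np.ones(len(p))];c=np.linalg.lstsq(A,(p[:,:2]**2).sum(1),rcond=None)[0];return c[:2]
E
python3 - <<'E'
from h import *
for n in("scene","top"):
    P=np.load(n+"0.npy");im=cv2.imread(f"pics/{n}0.png");hsv=cv2.cvtColor(im,cv2.COLOR_BGR2HSV).astype(int);H,S,V=hsv[...,0],hsv[...,1],hsv[...,2]
    print(n)
    X,Y,Z=P[...,0],P[...,1],P[...,2]
    # jars: tops region z 0.038..0.052 on green mat
    reg=(X>.3)&(X<.65)&(Y>.2)&(Y<.5)&(Z>.041)&(Z<.052)
    k,l,stt,c=cv2.connectedComponentsWithStats(reg.astype(np.uint8))
    for i in range(1,k):
        if stt[i,4]>20:
            p=P[l==i];mn,mx=np.nanmin(p,0),np.nanmax(p,0)
            print("jar",c[i].round(),stt[i,4],"mid",((mn+mx)/2).round(4),"sz",(mx-mn).round(3),"z",np.nanmedian(p[:,2]).round(4),"col",np.median(im[l==i],0))
    blue=(H>95)&(H<125)&(S>110)&(V>70)&(X>.2)&(X<.8)&(Y>-.5)&(Y<-.1)
    for lo,hi in((.06,.09),(.045,.06),(.02,.045)):
        p=P[blue&(Z>lo)&(Z<hi)]
        if len(p)>20: print("blue",lo,len(p),np.nanmax(p[:,2]),cv2.minAreaRect(p[:,:2].astype(np.float32)),np.nanpercentile(p[:,2],[5,50,95]).round(4))
    org=(H>5)&(H<18)&(S>150)&(V>80)&(X>.3)&(X<.9)&(Y>-.3)&(Y<.3)
    p=P[org&(Z>.08)&(Z<.097)]
    print("rim",len(p),cv2.minAreaRect(p[:,:2].astype(np.float32)),np.nanmedian(p[:,2]))
    p=P[org&(Z>.12)];print("lid",len(p),np.nanmin(p,0).round(3),np.nanmax(p,0).round(3))
    red=((H<5)|(H>172))&(S>130)&(X>.3)&(X<.6)&(Y>-.2)&(Y<.2)
    p=P[red];print("tab",len(p),np.nanmean(p,0).round(4) if len(p) else 0,np.argwhere(red).mean(0)[::-1])
    import sys
a=cv2.imread("pics/top0.png")[120:260,180:440];cv2.imwrite("pics/topcrop.png",cv2.resize(a,None,fx=3,fy=3,interpolation=cv2.INTER_CUBIC))
a=cv2.imread("pics/scene0.png")[140:300,230:390];cv2.imwrite("pics/scrop.png",cv2.resize(a,None,fx=3.7,fy=3.7,interpolation=cv2.INTER_CUBIC))
E
```

```text
scene
jar [394. 292.] 192 mid [0.4486 0.275  0.0451] sz [0.044 0.044 0.008] z 0.0452 col [ 40.  45. 238.]
jar [416. 318.] 223 mid [0.4396 0.3635 0.0448] sz [0.043 0.044 0.008] z 0.0451 col [228. 107.  42.]
jar [382. 339.] 251 mid [0.5488 0.3751 0.0449] sz [0.042 0.043 0.007] z 0.045 col [252. 253. 253.]
blue 0.06 176 0.07020859691116876 ((0.4751499593257904, -0.34776192903518677), (0.07179230451583862, 0.12055548280477524), 85.1130142211914) [0.0607 0.065  0.0691]
blue 0.045 247 0.05998052658459352 ((0.4756913185119629, -0.3475145995616913), (0.07116321474313736, 0.12067286670207977), 85.43387603759766) [0.0463 0.0516 0.0597]
blue 0.02 256 0.04495441402150391 ((0.4762212634086609, -0.3441627323627472), (0.06727629154920578, 0.1181284487247467), 84.83860778808594) [0.0245 0.0365 0.0441]
rim 502 ((0.5968085527420044, 0.007926389575004578), (0.17354026436805725, 0.2834532558917999), 7.652788162231445) 0.08741657082591348
lid 1677 [ 0.65  -0.117  0.12 ] [0.71  0.161 0.251]
tab 33 [ 0.446  -0.0525  0.0792] [338.33333333 204.84848485]
top
jar [196. 189.] 87 mid [0.5473 0.3747 0.046 ] sz [0
[... 292 characters left out ...]
07576274872, -0.34896278381347656), (0.0645989179611206, 0.12035038322210312), 84.18424987792969) [0.0608 0.0669 0.0731]
blue 0.045 176 0.05979154633338113 ((0.47327545285224915, -0.3487800657749176), (0.06465638428926468, 0.11918811500072479), 85.27376556396484) [0.0456 0.0509 0.0588]
blue 0.02 340 0.044892787869577955 ((0.47373467683792114, -0.34736472368240356), (0.06062621995806694, 0.11783534288406372), 84.5263900756836) [0.0336 0.0402 0.0442]
rim 293 ((0.5867344737052917, 0.005303218960762024), (0.15485289692878723, 0.28117483854293823), 6.876043796539307) 0.08843673640475824
lid 221 [ 0.647 -0.122  0.121] [0.706 0.153 0.244]
tab 11 [ 0.4671 -0.0111  0.1235] [300.54545455 206.63636364]
```

View pics/scrop.png

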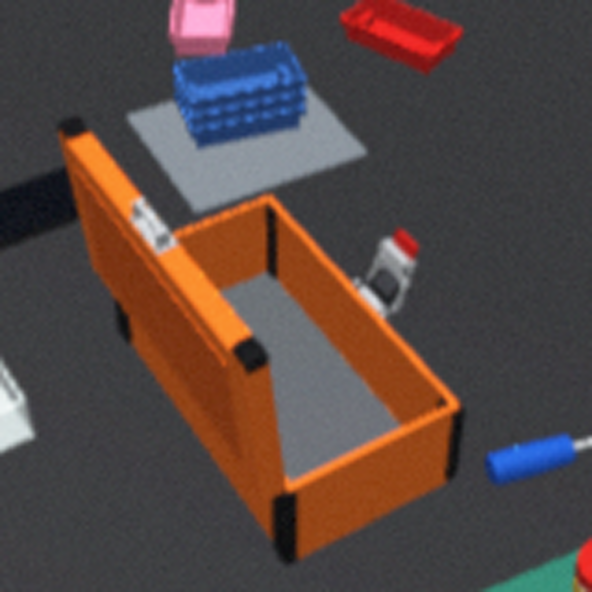

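Measurements agree between views:

| Item | Position (m) | Yaw |
|---|---|---|
| Stack | (0.474, -0.3485), top rim about 0.069 | -5° |
| Case | (0.587, 0.005) | +7° |
| Red jar | (0.448, 0.2755) | – |
| Blue jar | (0.439, 0.363) | – |
| White jar | (0.548, 0.375) | – |

Moving to the stack.

```bash
python3 -m inch '[[1,1,-0.5,-0.6,88],[1,1,-0.5,-0.6,88],[1,1,-0.5,-0.6,88],[1,1,-0.5,-0.6,88]]'; python3 -m inch '[[1,1,-0.5,-0.6,88],[1,1,-0.5,-0.6,88],[1,1,-0.5,-0.6,88],[1,1,-0.5,-0.6,88],[0,0,0,0,88]]'; python3 -c "from h import *;st()"
```

```text
clock: 0.5
tool_pos: [0.3616, -0.4667, 0.207]
eef_rot: [0.996, 0.088, -0.0, -0.0]
contact_force: [0.2, -0.8, -0.2]
opening: 1.001
clock: 1.0
tool_pos: [0.4653, -0.3611, 0.1557]
eef_rot: [1.0, -0.031, 0.0, -0.003]
contact_force: [0.3, -0.3, 0.3]
opening: 0.995
t 1.0 tcp [ 0.4653 -0.3611  0.1557] rotz [-0.063 -0.998 -0.006] F [ 0.3 -0.3  0.3] op 0.995
```

```bash
python3 -m inch '[[0.35,0.5,-0.8,-0.2,88],[0,0,-0.9,0,88],[0,0,-0.8,0,88],[0,0,-0.46,0,88],[0,0,0,0,88]]';  python3 -m inch '[[0,0,0,0,60],[0,0,0,0,60],[0,0,0,0,60],[0,0,0,0,60],[0,0,0,0,60]]' 20; python3 -c "from h import *
st();s=cam('scene');im=s['pixels'][...,::-1];cv2.imwrite('pics/g1.png',cv2.resize(im[110:210,230:370],None,fx=4,fy=4,interpolation=2))"
```

```text
clock: 1.5
tool_pos: [0.4684, -0.3553, 0.0823]
eef_rot: [0.999, -0.047, -0.001, -0.001]
contact_force: [0.3, -0.2, -0.3]
opening: 1.002
clock: 2.0
tool_pos: [0.4703, -0.3552, 0.0845]
eef_rot: [0.999, -0.046, 0.001, 0.0]
contact_force: [-0.2, 1.7, 5.9]
opening: 0.743
t 2.0 tcp [ 0.4703 -0.3552  0.0845] rotz [-0.092 -0.996  0.   ] F [-0.2  1.7  5.9] op 0.743
```

View pics/g1.png

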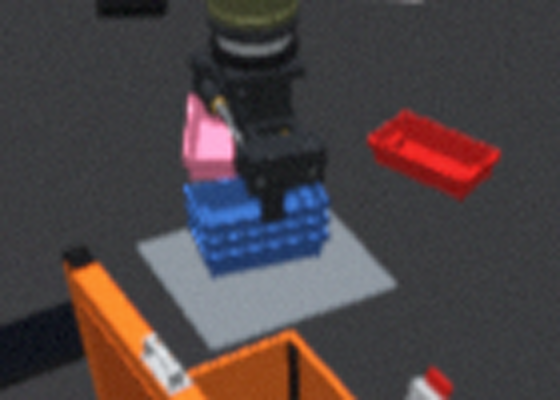

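The gripper is on the top tray's band (opening 65.5 mm), but high on it. I'll reopen, lower slightly and regrip.

```bash
python3 -m inch '[[0,0,0,0,88],[0,0,0,0,88],[0,0,0,0,88]]';python3 -m inch '[[0.1,0.2,-0.1,0,88],[0,0,0,0,88],[0,0,0,0,88]]';  python3 -c "from h import *
st()
s=cam('top');P=world(s);hsv=cv2.cvtColor(s['pixels'],cv2.COLOR_RGB2HSV).astype(int);H,S,V=hsv[...,0],hsv[...,1],hsv[...,2]
m=(H>95)&(H<125)&(S>110)&(V>70)&(P[...,0]>.35)&(P[...,0]<.6)&(abs(P[...,1]+.35)<.1)&(P[...,2]<.08)
p=P[m];print(cv2.minAreaRect(p[:,:2].astype(np.float32)),p[:,2].max())
save(s,'g2')"
```

```text
clock: 2.35
tool_pos: [0.4695, -0.3558, 0.0836]
eef_rot: [0.999, -0.047, -0.0, 0.0]
contact_force: [-0.7, 0.5, -0.3]
opening: 0.981
clock: 2.65
tool_pos: [0.4724, -0.35, 0.081]
eef_rot: [0.999, -0.046, -0.0, -0.0]
contact_force: [0.4, 0.1, -0.1]
opening: 1.001
t 2.65 tcp [ 0.4724 -0.35    0.081 ] rotz [-0.092 -0.996 -0.   ] F [ 0.4  0.1 -0.1] op 1.001Traceback (most recent call last):
  File "<string>", line 5, in <module>
    p=P[m];print(cv2.minAreaRect(p[:,:2].astype(np.float32)),p[:,2].max())
                                                             ~~~~~~~~~~^^
    return umr_maximum(a, axis, None, out, keepdims, initial, where)
ValueError: zero-size array to reduction operation maximum which has no identity
```

```bash
python3 -m inch '[[0,0,0,0,60],[0,0,0,0,60],[0,0,0,0,60],[0,0,0,0,60],[0,0,0,0,60]]' 15; python3 -c "from h import *
st()"; python3 -m inch '[[0,0,0.1,0,60],[0,0,0.2,0,60],[0,0,0.3,0,60],[0,0,0.3,0,60],[0,0,0.4,0,60]]';python3 -m inch '[[0,0,0.6,0,60],[0,0,1,0,60],[0,0,1,0,60],[0,0,0.8,0,60],[0,0,0,0,60]]';python3 -c "from h import *
st();s=cam('scene');im=s['pixels'][...,::-1];cv2.imwrite('pics/g3.png',cv2.resize(im[90:210,230:370],None,fx=4,fy=4,interpolation=2))"
```

```text
clock: 3.2
tool_pos: [0.4723, -0.3511, 0.0814]
eef_rot: [0.999, -0.047, 0.0, 0.001]
contact_force: [-0.7, -1.7, 0.9]
opening: 0.748
t 3.2 tcp [ 0.4723 -0.3511  0.0814] rotz [-0.093 -0.996  0.001] F [-0.7 -1.7  0.9] op 0.748
clock: 3.7
tool_pos: [0.4722, -0.3501, 0.1144]
eef_rot: [0.999, -0.046, -0.0, -0.0]
contact_force: [-0.1, -0.5, -0.8]
opening: 0.746
clock: 4.2
tool_pos: [0.4738, -0.3515, 0.2021]
eef_rot: [0.999, -0.046, 0.003, 0.002]
contact_force: [0.7, -0.6, -0.6]
opening: 0.745
t 4.2 tcp [ 0.4738 -0.3515  0.2021] rotz [-0.093 -0.996  0.003] F [ 0.7 -0.6 -0.6] op 0.745
```

View pics/g3.png

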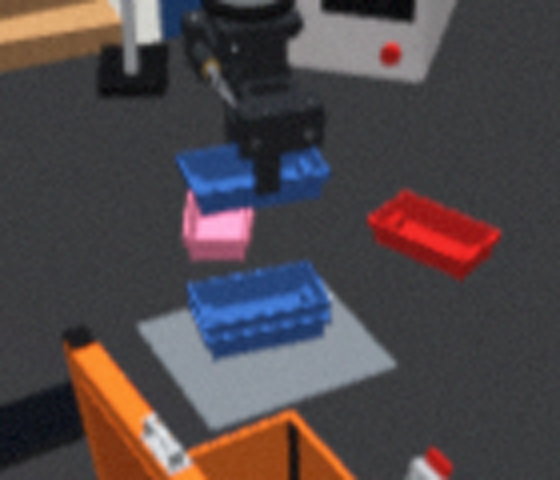

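One tray was lifted and two remain nested. Next I refine the case pose.

```bash
cat >> h.py <<'E'
C=np.array([.587,.0055]);YAW=np.radians(7.0)
def tocase(p):
    c,s=np.cos(YAW),np.sin(YAW);d=np.asarray(p)[...,:2]-C
    return np.stack([d[...,0]*c+d[...,1]*s,-d[...,0]*s+d[...,1]*c],-1)
def fromcase(x,y):
    c,s=np.cos(YAW),np.sin(YAW);return (C+[x*c-y*s,x*s+y*c]).round(4)
E
python3 - <<'E'
from h import *
for n in("scene","top"):
    P=np.load(n+"0.npy");im=cv2.imread(f"pics/{n}0.png");hsv=cv2.cvtColor(im,cv2.COLOR_BGR2HSV).astype(int);H,S,V=hsv[...,0],hsv[...,1],hsv[...,2]
    q=tocase(P);Z=P[...,2]
    org=(H>5)&(H<18)&(S>130)&(V>60)
    m=org&(abs(Z-.09)<.006)&(abs(q[...,0])<.1)&(abs(q[...,1])<.16)
    f=m&(q[...,0]<-.055)&(abs(q[...,1])<.125);a=q[f]
    print(n,"front",len(a),np.percentile(a[:,0],[3,50,97]).round(4),"slope deg",np.degrees(np.polyfit(a[:,1],a[:,0],1)[0]).round(2))
    for sg in(-1,1):
        b=q[m&(sg*q[...,1]>.12)&(abs(q[...,0])<.06)]
        print(" side",sg,len(b),np.percentile(b[:,1],[3,50,97]).round(4) if len(b) else 0,"slope",np.degrees(np.polyfit(b[:,0],b[:,1],1)[0]).round(2))
    g=(S<70)&(V>60)&(abs(Z-.005)<.006)&(abs(q[...,0])<.08)&(abs(q[...,1])<.14)
    a=q[g];print(" floor",np.percentile(a,[1,99],axis=0).round(4).tolist(),np.median(Z[g]))
    l=org&(Z>.13)&(abs(q[...,1])<.15)&(q[...,0]>.05)
    a=np.c_[q[l],Z[l]];
    for z in(.14,.18,.22): 
        b=a[abs(a[:,2]-z)<.01]
        if len(b): print(" lid z",z,np.percentile(b[:,0],[3,50,97]).round(4))
    top=a[a[:,2]>.225];print(" lidtop",top.min(0).round(3),top.max(0).round(3))
E
```

```text
scene front 153 [-0.0754 -0.0709 -0.0685] slope deg -0.14
 side -1 46 [-0.1404 -0.1356 -0.1324] slope -0.09
 side 1 99 [0.1359 0.1393 0.1416] slope -0.06
 floor [[-0.0695, -0.1306], [0.0784, 0.0753]] 0.0038834896600158375
 lid z 0.14 [0.0839 0.1007 0.1022]
 lid z 0.18 [0.0869 0.1041 0.1056]
 lid z 0.22 [0.0918 0.1067 0.1081]
 lidtop [ 0.087 -0.133  0.225] [0.108 0.145 0.251]
top front 67 [-0.0769 -0.0747 -0.07  ] slope deg 0.1
 side -1 22 [-0.1405 -0.1365 -0.1353] slope -0.45
 side 1 26 [0.1348 0.1384 0.14  ] slope 0.51
 floor [[-0.078, -0.1312], [0.0678, 0.1306]] 0.004894069086161634
 lid z 0.14 [0.0763 0.079  0.0816]
 lid z 0.18 [0.0809 0.0829 0.0857]
 lid z 0.22 [0.085  0.0879 0.1001]
 lidtop [ 0.085 -0.138  0.226] [0.109 0.139 0.244]
```

```bash
python3 - <<'E'
from h import *
for a in((-.002,-.072),(0,.02),(-.03,.083),(.026,.083)): print(a,fromcase(*a))
E
python3 -m inch '[[0.3,1,0.1,0.4,60],[0.4,1,0,0.4,60],[0.4,1,0,0.4,60],[0.4,1,0,0.4,60],[0.4,1,0,0.4,60]]'; python3 -m inch '[[0.4,1,0,0.05,60],[0.4,1,0,0,60],[0.4,1,0,0,60],[0.4,1,0,0,60],[0.4,1,0,0,60]]';python3 -m inch '[[0.4,0,0,0,60],[0,0,0,0,60]]';python3 -c "from h import *
st()"
```

```text
(-0.002, -0.072) [ 0.5938 -0.0662]
(0, 0.02) [0.5846 0.0254]
(-0.03, 0.083) [0.5471 0.0842]
(0.026, 0.083) [0.6027 0.091 ]
clock: 4.75
tool_pos: [0.5192, -0.224, 0.1999]
eef_rot: [0.998, 0.059, -0.001, -0.001]
contact_force: [0.9, 0.5, -0.9]
opening: 0.744
clock: 5.25
tool_pos: [0.5691, -0.0992, 0.1999]
eef_rot: [0.998, 0.061, -0.001, -0.0]
contact_force: [0.7, 0.7, -0.8]
opening: 0.747
clock: 5.45
tool_pos: [0.5803, -0.0989, 0.2]
eef_rot: [0.998, 0.062, -0.0, -0.0]
contact_force: [-0.2, -0.6, -0.6]
opening: 0.748
t 5.45 tcp [ 0.5803 -0.0989  0.2   ] rotz [ 0.124 -0.992 -0.001] F [-0.2 -0.6 -0.6] op 0.748
```

```bash
python3 -m inch '[[0.27,0.65,0,0,60],[0.27,0.65,0,0,60],[0,0,-0.5,0,60],[0,0,-1,0,60],[0,0,-0.5,0,60]]';python3 -c "from h import *
st();print(tocase(np.array(r.get_state()['tool_pos'])))"
```

```text
clock: 5.95
tool_pos: [0.5913, -0.0684, 0.1487]
eef_rot: [0.998, 0.061, -0.002, 0.0]
contact_force: [-0.4, -0.6, -1.8]
opening: 0.745
t 5.95 tcp [ 0.5913 -0.0684  0.1487] rotz [ 0.121 -0.993 -0.   ] F [-0.4 -0.6 -1.8] op 0.745
[-0.00469774 -0.07391062]
```

```bash
python3 -m inch '[[0.1,0.1,-1,0,60],[0,0,-1,0,60],[0,0,-1,0,60],[0,0,-0.5,0,60],[0,0,-0.3,0,60]]';python3 -m inch '[[0,0,-0.1,0,60],[0,0,-0.1,0,60],[0,0,0,0,60],[0,0,0,0,60]]'
```

```text
clock: 6.45
tool_pos: [0.5948, -0.0659, 0.0548]
eef_rot: [0.998, 0.061, -0.001, 0.0]
contact_force: [0.5, -0.1, -1.5]
opening: 0.747
clock: 6.85
tool_pos: [0.5963, -0.0655, 0.052]
eef_rot: [0.998, 0.061, 0.001, 0.0]
contact_force: [0.5, -0.1, 0.2]
opening: 0.743
```

```bash
python3 -m inch '[[0,0,-0.1,0,60],[0,0,0,0,60]]';python3 -m inch '[[0,0,-0.08,0,60],[0,0,0,0,60]]'
```

```text
clock: 7.05
tool_pos: [0.5958, -0.0653, 0.0488]
eef_rot: [0.998, 0.061, 0.0, 0.0]
contact_force: [1.0, -0.3, -0.4]
opening: 0.749
clock: 7.25
tool_pos: [0.596, -0.0655, 0.0471]
eef_rot: [0.998, 0.061, 0.0, 0.0]
contact_force: [-1.1, 0.8, 2.2]
opening: 0.748
```

```bash
python3 -m inch '[[0,0,0,0,74],[0,0,0,0,74],[0,0,0,0,74]]';python3 -m inch '[[0,0,0.3,0,74],[0,0,0.7,0,74],[0,0,1,0,74],[0,0,1,0,74],[0,0,1,0,74]]';python3 -m inch '[[0,0,1,0,74],[-0.8,1,1,0,74],[-0.8,1,0,0,74],[-0.8,1,0,0,74],[-0.8,1,0,0,74]]';python3 -m inch '[[-0.8,1,0,0,74],[-0.6,1,0,0,74],[-0.6,1,0,0,74],[0,1,0,0,74],[0,1,0,0,74]]';python3 -c "from h import *
st();s=cam('scene');save(s,'g4');s=cam('top');save(s,'g4t')
im=np.vstack([cv2.imread('pics/g4.png')[130:380,160:560],cv2.imread('pics/g4t.png')[100:300,120:520]]);cv2.imwrite('pics/g4c.png',cv2.resize(im,None,fx=1.3,fy=1.3,interpolation=2))"
```

```text
clock: 7.55
tool_pos: [0.5957, -0.0637, 0.0468]
eef_rot: [0.998, 0.062, -0.0, -0.001]
contact_force: [0.0, 4.4, 3.0]
opening: 0.84
clock: 8.05
tool_pos: [0.5957, -0.0671, 0.1481]
eef_rot: [0.998, 0.06, 0.0, 0.001]
contact_force: [-0.3, -0.4, 0.6]
opening: 0.839
clock: 8.55
tool_pos: [0.5154, 0.034, 0.1975]
eef_rot: [0.998, 0.06, 0.001, 0.001]
contact_force: [0.8, 0.7, -0.1]
opening: 0.84
clock: 9.05
tool_pos: [0.4659, 0.1594, 0.1973]
eef_rot: [0.998, 0.06, 0.001, 0.001]
contact_force: [0.5, 0.4, 0.4]
opening: 0.843
t 9.05 tcp [0.4659 0.1594 0.1973] rotz [ 0.12  -0.993  0.001] F [0.5 0.4 0.4] op 0.843
```

View pics/g4c.png

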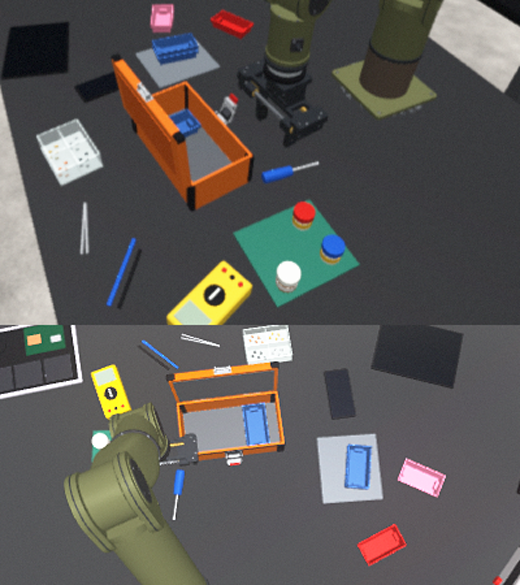

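The tray lies in the case. Measuring the tray and the jars again.

```bash
cat >> h.py <<'E'
def findjars(s=None):
    s=s or cam("scene");P=world(s);X,Y,Z=P[...,0],P[...,1],P[...,2]
    im=s["pixels"];reg=(X>.3)&(X<.7)&(Y>.18)&(Y<.5)&(Z>.041)&(Z<.052)
    k,l,q,c=cv2.connectedComponentsWithStats(reg.astype(np.uint8))
    for i in range(1,k):
        if q[i,4]>40:
            p=P[l==i];mn,mx=np.percentile(p,1,axis=0),np.percentile(p,99,axis=0);print("jar",((mn+mx)/2).round(4)[:2],"sz",(mx-mn).round(3),np.median(im[l==i],0))
    return s,P
def findtray(s,P):
    hsv=cv2.cvtColor(s["pixels"],cv2.COLOR_RGB2HSV).astype(int);H,S,V=hsv[...,0],hsv[...,1],hsv[...,2];q=tocase(P)
    m=(H>95)&(H<125)&(S>90)&(abs(q[...,0])<.075)&(abs(q[...,1])<.14)&(P[...,2]<.06);a=np.c_[q[m],P[m][:,2]]
    print("tray case",a.min(0).round(3),a.max(0).round(3),len(a)); b=a[a[:,2]>.028]; print("rim",cv2.minAreaRect(b[:,:2].astype(np.float32)),np.percentile(b[:,2],[50,97]).round(4))
E
python3 - <<'E'
from h import *
s,P=findjars();findtray(s,P)
s=cam("top");findtray(s,world(s))
E
```

```text
jar [0.449  0.2752] sz [0.04  0.043 0.008] [239.  46.  40.]
jar [0.4393 0.3641] sz [0.041 0.041 0.008] [ 42. 106. 228.]
jar [0.5488 0.3756] sz [0.04  0.04  0.007] [253. 253. 252.]
jar [0.6873 0.3562] sz [0.024 0.031 0.004] [140. 141. 136.]
tray case [-0.071 -0.131  0.002] [-0.005 -0.035  0.036] 293
rim ((-0.03179188817739487, -0.06969456374645233), (0.06921175122261047, 0.05129944905638695), 87.5464859008789) [0.0325 0.0355]
tray case [-0.056 -0.104 -0.004] [ 0.066 -0.039  0.045] 545
rim ((0.0033270567655563354, -0.07136406749486923), (0.06566531956195831, 0.11830469220876694), 89.96550750732422) [0.0345 0.0413]
```

```bash
python3 -m inch '[[-0.14,0.93,0,0,64],[-0.14,0.93,0,0,64],[-0.14,0.93,0,0,64],[-0.14,0.93,0,0,64],[-0.14,0.93,0,0,64]]';python3 -m inch '[[0,0,-1,0,64],[0,0,-1,0,64],[0,0,-1,0,64],[0,0,-1,0,64],[0,0,0,0,64]]'
```

```text
clock: 9.75
tool_pos: [0.4491, 0.2741, 0.1969]
eef_rot: [0.998, 0.059, 0.0, 0.001]
contact_force: [0.0, 0.8, 0.8]
opening: 0.731
clock: 10.25
tool_pos: [0.4476, 0.2726, 0.0945]
eef_rot: [0.998, 0.059, -0.002, 0.002]
contact_force: [-1.6, 0.1, -0.8]
opening: 0.726
```

```bash
python3 -m inch '[[0.04,0.1,-0.8,0,64],[0,0,-0.7,0,64],[0,0,-0.4,0,64],[0,0,0,0,64]]';python3 -c "from h import *
st()"; python3 -m inch '[[0,0,0,0,40],[0,0,0,0,40],[0,0,0,0,40],[0,0,0,0,40],[0,0,0,0,40]]' 20; python3 -c "from h import *
st()"
```

```text
clock: 10.65
tool_pos: [0.4495, 0.2772, 0.0491]
eef_rot: [0.998, 0.06, -0.0, 0.001]
contact_force: [-0.1, -1.2, -0.3]
opening: 0.729
t 10.65 tcp [0.4495 0.2772 0.0491] rotz [ 0.12  -0.993  0.001] F [-0.1 -1.2 -0.3] op 0.729
clock: 11.15
tool_pos: [0.4498, 0.2782, 0.0501]
eef_rot: [0.998, 0.061, 0.001, -0.0]
contact_force: [-1.2, -0.8, 6.5]
opening: 0.489
t 11.15 tcp [0.4498 0.2782 0.0501] rotz [ 0.121 -0.993 -0.   ] F [-1.2 -0.8  6.5] op 0.489
```

```bash
python3 -m inch '[[0,0,0.3,0,40],[0,0,0.7,0,40],[0,0,1,0,40],[0,0,1,0,40],[0,0,1,0,40]]';python3 -m inch '[[0,0,1,0,40],[0.5,-0.8,0.5,0,40],[0.8,-0.95,0,0,40],[0.8,-0.95,0,0,40],[0.8,-0.95,0,0,40]]';python3 -m inch '[[0.8,-0.95,0,0,40],[0.8,-0.95,0,0,40],[0.8,-0.95,0,0,40],[0.8,-0.95,0,0,40],[0,0,0,0,40]]';python3 -c "from h import *
st();print(tocase(np.array(r.get_state()['tool_pos'])))"
```

```text
clock: 11.65
tool_pos: [0.4488, 0.2784, 0.1504]
eef_rot: [0.998, 0.061, -0.0, 0.0]
contact_force: [-0.7, -0.2, -1.7]
opening: 0.485
clock: 12.15
tool_pos: [0.5221, 0.1864, 0.1873]
eef_rot: [0.998, 0.061, 0.0, -0.0]
contact_force: [0.2, -0.6, -0.6]
opening: 0.489
clock: 12.65
tool_pos: [0.6044, 0.0864, 0.1872]
eef_rot: [0.998, 0.057, 0.001, 0.002]
contact_force: [-0.3, -0.3, -0.6]
opening: 0.49
t 12.65 tcp [0.6044 0.0864 0.1872] rotz [ 0.115 -0.993  0.004] F [-0.3 -0.3 -0.6] op 0.49
[0.02710426 0.07819247]
```

```bash
python3 -m inch '[[-0.05,0.18,-0.6,0,40],[0,0,-1,0,40],[0,0,-1,0,40],[0,0,-1,0,40],[0,0,-0.8,0,40]]';python3 -m inch '[[0,0,-0.4,0,40],[0,0,-0.2,0,40],[0,0,-0.1,0,40],[0,0,0,0,40]]'
```

```text
clock: 13.15
tool_pos: [0.5993, 0.0976, 0.0755]
eef_rot: [0.998, 0.061, -0.001, -0.0]
contact_force: [-0.1, 0.2, -1.4]
opening: 0.487
clock: 13.55
tool_pos: [0.6008, 0.0968, 0.0598]
eef_rot: [0.998, 0.061, 0.0, -0.0]
contact_force: [0.0, -0.2, -1.1]
opening: 0.49
```

```bash
python3 -m inch '[[0,0,-0.05,0,40],[0,0,0,0,40]]';python3 -c "from h import *
st();print(tocase(np.array(r.get_state()['tool_pos'])))"
```

```text
clock: 13.75
tool_pos: [0.6009, 0.0966, 0.0586]
eef_rot: [0.998, 0.061, 0.0, -0.0]
contact_force: [0.3, 0.2, -1.7]
opening: 0.483
t 13.75 tcp [0.6009 0.0966 0.0586] rotz [ 0.122 -0.993 -0.   ] F [ 0.3  0.2 -1.7] op 0.483
[0.02487296 0.08876028]
```

```bash
python3 -m inch '[[0.05,-0.22,-0.05,0,40],[0,0,-0.1,0,40],[0,0,0,0,40]]';python3 -m inch '[[0,0,-0.06,0,40],[0,0,0,0,40]]';python3 -m inch '[[0,0,-0.06,0,40],[0,0,0,0,40]]'
```

```text
clock: 14.05
tool_pos: [0.6016, 0.0905, 0.054]
eef_rot: [0.998, 0.061, -0.0, 0.0]
contact_force: [0.1, 0.1, -2.3]
opening: 0.485
clock: 14.25
tool_pos: [0.6016, 0.0912, 0.0525]
eef_rot: [0.998, 0.061, -0.0, -0.0]
contact_force: [-0.4, 0.2, -1.3]
opening: 0.488
clock: 14.45
tool_pos: [0.6018, 0.0913, 0.0521]
eef_rot: [0.998, 0.061, 0.0, -0.0]
contact_force: [-1.9, 0.2, 5.0]
opening: 0.492
```

```bash
python3 -m inch '[[0,0,0,0,53],[0,0,0,0,53],[0,0,0,0,53]]';python3 -m inch '[[0,0,0.3,0,53],[0,0,0.7,0,53],[0,0,1,0,53],[0,0,1,0,53],[0,0,1,0,53]]';python3 -m inch '[[0,0,1,0,53],[-0.5,1,0.5,0,60],[-0.6,1,0,0,64],[-0.6,1,0,0,64],[-0.6,1,0,0,64]]';python3 -m inch '[[-0.6,1,0,0,64],[-0.6,1,0,0,64],[-0.6,1,0,0,64],[-0.6,1,0,0,64],[-0.6,1,0,0,64]]';python3 -m inch '[[-0.6,1,0,0,64],[-0.6,0.9,0,0,64],[0,0,0,0,64]]';python3 -c "from h import *
s,P=findjars()
im=s['pixels'][150:350,220:440,::-1];cv2.imwrite('pics/g5.png',cv2.resize(im,None,fx=3,fy=3,interpolation=2));st()
q=tocase(P);m=(abs(q[...,0])<.06)&(q[...,1]>.02)&(q[...,1]<.13)&(P[...,2]>.038)&(P[...,2]<.055);a=q[m];print(a.min(0),a.max(0),np.percentile(P[m][:,2],[5,50,95]))"
```

```text
clock: 14.75
tool_pos: [0.6019, 0.0912, 0.0512]
eef_rot: [0.998, 0.061, 0.0, 0.0]
contact_force: [-0.2, 0.3, -0.6]
opening: 0.606
clock: 15.25
tool_pos: [0.6017, 0.091, 0.1526]
eef_rot: [0.998, 0.061, 0.0, 0.0]
contact_force: [0.9, 0.3, 1.8]
opening: 0.603
clock: 15.75
tool_pos: [0.5438, 0.192, 0.1894]
eef_rot: [0.998, 0.061, 0.0, -0.0]
contact_force: [-0.4, -0.1, 0.1]
opening: 0.726
clock: 16.25
tool_pos: [0.4686, 0.3171, 0.1892]
eef_rot: [0.998, 0.061, 0.0, -0.0]
contact_force: [0.6, 0.7, -0.8]
opening: 0.722
clock: 16.55
tool_pos: [0.436, 0.3683, 0.189]
eef_rot: [0.998, 0.065, -0.001, -0.002]
contact_force: [0.2, 0.4, 0.4]
opening: 0.726
jar [0.4399 0.3631] sz [0.041 0.04  0.007] [ 41. 105. 226.]
jar [0.5486 0.3759] sz [0.04  0.041 0.007] [252. 253. 251.]
t 16.6 tcp [0.4378 0.3656 0.1891] rotz [ 0.126 -0.992 -0.001] F [ 0.3 -0.5  0.1] op 0.723
[0.00331007 0.06461205] [0.0456861  0.10746997] [0.04229987 0.04535699 0.04781116]
```

View pics/g5.png

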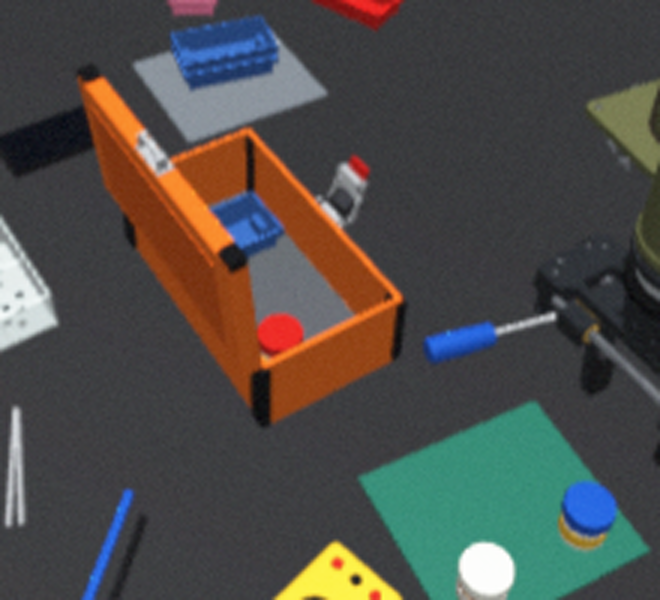

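The red jar stands in the case at case coordinates (0.025, 0.086). Now the blue jar.

```bash
python3 -m inch '[[0.08,-0.08,-0.5,0,64],[0,0,-1,0,64],[0,0,-1,0,64],[0,0,-1,0,64],[0,0,0,0,64]]';python3 -m inch '[[0,0,-0.9,0,64],[0,0,-0.7,0,64],[0,0,-0.4,0,64],[0,0,-0.15,0,64],[0,0,0,0,64]]'
```

```text
clock: 17.1
tool_pos: [0.4406, 0.3581, 0.098]
eef_rot: [0.998, 0.059, -0.002, 0.003]
contact_force: [-0.9, -1.0, 0.2]
opening: 0.729
clock: 17.6
tool_pos: [0.4418, 0.3612, 0.0477]
eef_rot: [0.998, 0.061, 0.0, 0.0]
contact_force: [0.1, 0.4, -0.7]
opening: 0.728
```

```bash
python3 -m inch '[[0,0,0,0,40],[0,0,0,0,40],[0,0,0,0,40],[0,0,0,0,40],[0,0,0,0,40]]' 20;python3 -m inch '[[0,0,0.3,0,40],[0,0,0.7,0,40],[0,0,1,0,40],[0,0,1,0,40],[0,0,1,0,40]]';python3 -m inch '[[0,0,1,0,40],[0,-0.8,0.6,0,40],[0.35,-0.95,0,0,40],[0.35,-0.95,0,0,40],[0.35,-0.95,0,0,40]]';python3 -m inch '[[0.35,-0.95,0,0,40],[0.35,-0.95,0,0,40],[0.35,-0.95,0,0,40],[0.35,-0.95,0,0,40],[0.35,-0.95,0,0,40]]';python3 -m inch '[[0.5,-0.95,0,0,40],[0.5,-0.95,0,0,40],[0.2,-0.3,0,0,40],[0,0,0,0,40]]';python3 -c "from h import *
st();print(tocase(np.array(r.get_state()['tool_pos'])))"
```

```text
clock: 18.1
tool_pos: [0.4416, 0.362, 0.0482]
eef_rot: [0.998, 0.061, 0.001, -0.0]
contact_force: [-1.1, -0.3, 6.2]
opening: 0.485
clock: 18.6
tool_pos: [0.4409, 0.3611, 0.1484]
eef_rot: [0.998, 0.061, -0.0, 0.0]
contact_force: [0.4, 0.4, -1.6]
opening: 0.491
clock: 19.1
tool_pos: [0.4674, 0.2692, 0.1878]
eef_rot: [0.998, 0.061, -0.0, 0.0]
contact_force: [0.3, -0.0, -1.2]
opening: 0.486
clock: 19.6
tool_pos: [0.5111, 0.1504, 0.1876]
eef_rot: [0.998, 0.061, -0.0, 0.0]
contact_force: [0.1, -0.7, -0.5]
opening: 0.487
clock: 20.0
tool_pos: [0.5416, 0.0953, 0.1875]
eef_rot: [0.998, 0.06, 0.0, 0.0]
contact_force: [-0.1, -0.3, -0.5]
opening: 0.485
t 20.0 tcp [0.5416 0.0953 0.1875] rotz [ 0.119 -0.993  0.001] F [-0.1 -0.3 -0.5] op 0.485
[-0.03414094  0.09470895]
```

```bash
python3 -m inch '[[0.2,-0.4,-0.5,0,40],[0,0,-1,0,40],[0,0,-1,0,40],[0,0,-1,0,40],[0,0,-0.7,0,40]]';python3 -m inch '[[0,0,-0.4,0,40],[0,0,-0.2,0,40],[0,0,0,0,40]]';python3 -c "from h import *
print(tocase(np.array(r.get_state()['tool_pos'])))"
```

```text
clock: 20.5
tool_pos: [0.5448, 0.0879, 0.0801]
eef_rot: [0.998, 0.062, -0.001, -0.0]
contact_force: [-0.6, 0.2, -1.4]
opening: 0.485
clock: 20.8
tool_pos: [0.546, 0.087, 0.067]
eef_rot: [0.998, 0.061, -0.0, -0.0]
contact_force: [0.3, -0.1, -0.9]
opening: 0.488
[-0.03079306  0.08589624]
```

```bash
python3 -m inch '[[0,0,-0.3,0,40],[0,0,-0.15,0,40],[0,0,0,0,40]]';python3 -m inch '[[0,0,-0.06,0,40],[0,0,-0.06,0,40],[0,0,0,0,40]]';python3 -m inch '[[0,0,-0.06,0,40],[0,0,0,0,40]]'
```

```text
clock: 21.1
tool_pos: [0.5462, 0.0866, 0.0561]
eef_rot: [0.998, 0.061, -0.0, 0.0]
contact_force: [-0.2, -1.0, -1.1]
opening: 0.488
clock: 21.4
tool_pos: [0.5463, 0.0865, 0.0532]
eef_rot: [0.998, 0.061, -0.0, 0.0]
contact_force: [0.5, -0.3, -1.9]
opening: 0.491
clock: 21.6
tool_pos: [0.5462, 0.0866, 0.0516]
eef_rot: [0.998, 0.061, -0.0, 0.0]
contact_force: [0.0, 0.6, -0.8]
opening: 0.483
```

```bash
python3 -m inch '[[0,0,-0.05,0,40],[0,0,0,0,40]]';python3 -m inch '[[0,0,-0.03,0,40],[0,0,0,0,40]]'
```

```text
clock: 21.8
tool_pos: [0.5462, 0.0866, 0.0504]
eef_rot: [0.998, 0.061, -0.0, 0.0]
contact_force: [0.4, 0.5, -1.0]
opening: 0.489
clock: 22.0
tool_pos: [0.5463, 0.0866, 0.0502]
eef_rot: [0.998, 0.061, 0.0, 0.0]
contact_force: [-0.6, 0.4, 4.3]
opening: 0.485
```

```bash
python3 -m inch '[[0,0,0,0,53],[0,0,0,0,53],[0,0,0,0,53]]';python3 -m inch '[[0,0,0.3,0,53],[0,0,0.7,0,53],[0,0,1,0,53],[0,0,1,0,53],[0,0,1,0,53]]';python3 -m inch '[[0,0,1,0,53],[0,1,0.5,0,60],[0,1,0,0,64],[0,1,0,0,64],[0,1,0,0,64]]';python3 -m inch '[[0,1,0,0,64],[0,1,0,0,64],[0,1,0,0,64],[0,1,0,0,64],[0,1,0,0,64]]';python3 -m inch '[[0,1,0,0,64],[0.2,1,0,0,64],[0,0.5,0,0,64],[0,0,0,0,64]]';python3 -c "from h import *
s,P=findjars();st()
q=tocase(P)
for c in((.025,.086),(-.03,.086)):
  m=(np.hypot(q[...,0]-c[0],q[...,1]-c[1])<.027)&(P[...,2]>.038)&(P[...,2]<.055);a=q[m];print(a.min(0),a.max(0),np.percentile(P[m][:,2],[5,50,95]))"
```

```text
clock: 22.3
tool_pos: [0.5464, 0.0866, 0.0497]
eef_rot: [0.998, 0.061, 0.0, 0.0]
contact_force: [-0.7, -0.8, -0.9]
opening: 0.601
clock: 22.8
tool_pos: [0.5462, 0.0866, 0.1511]
eef_rot: [0.998, 0.061, 0.0, 0.0]
contact_force: [1.4, -0.5, 0.5]
opening: 0.602
clock: 23.3
tool_pos: [0.5462, 0.1875, 0.188]
eef_rot: [0.998, 0.061, 0.0, -0.0]
contact_force: [-0.1, 0.1, 0.4]
opening: 0.726
clock: 23.8
tool_pos: [0.546, 0.3125, 0.1877]
eef_rot: [0.998, 0.061, 0.0, 0.0]
contact_force: [-0.1, 0.7, -0.2]
opening: 0.726
clock: 24.2
tool_pos: [0.5504, 0.3762, 0.1873]
eef_rot: [0.998, 0.062, -0.0, -0.001]
contact_force: [0.6, -1.0, -0.2]
opening: 0.724
jar [0.5486 0.3754] sz [0.04  0.04  0.007] [252. 253. 251.]
t 24.25 tcp [0.5508 0.3739 0.1872] rotz [ 0.122 -0.992  0.001] F [ 0.6 -0.5 -1.3] op 0.725
[0.0031081  0.06446449] [0.04589817 0.10654962] [0.04218353 0.04506509 0.04772346]
[-0.05135607  0.06651847] [-0.00982187  0.10599807] [0.04103167 0.0452242  0.04776894]
```

```bash
python3 -m inch '[[-0.05,0,-0.5,0,64],[0,0,-1,0,64],[0,0,-1,0,64],[0,0,-1,0,64],[0,0,0,0,64]]';python3 -m inch '[[0,0.05,-0.9,0,64],[0,0,-0.7,0,64],[0,0,-0.4,0,64],[0,0,-0.1,0,64],[0,0,0,0,64]]'
```

```text
clock: 24.75
tool_pos: [0.5476, 0.3704, 0.0957]
eef_rot: [0.998, 0.06, -0.004, 0.003]
contact_force: [0.0, 0.2, -1.1]
opening: 0.724
clock: 25.25
tool_pos: [0.5501, 0.3751, 0.0473]
eef_rot: [0.998, 0.061, -0.0, 0.0]
contact_force: [0.1, 0.2, 0.4]
opening: 0.722
```

```bash
python3 -m inch '[[0,0,0,0,40],[0,0,0,0,40],[0,0,0,0,40],[0,0,0,0,40],[0,0,0,0,40]]' 20;python3 -m inch '[[0,0,0.3,0,40],[0,0,0.7,0,40],[0,0,1,0,40],[0,0,1,0,40],[0,0,1,0,40]]';python3 -m inch '[[0,0,1,0,40],[0,-0.8,0.6,0,40],[0,-0.95,0.2,0,40],[0,-0.95,0,0,40],[0,-0.95,0,0,40]]';python3 -m inch '[[0.1,-0.95,0,0,40],[0.1,-0.95,0,0,40],[0.1,-0.95,0,0,40],[0.1,-0.95,0,0,40],[0.1,-0.95,0,0,40]]';python3 -m inch '[[0.2,-0.95,0,0,40],[0.2,-0.95,0,0,40],[0.2,-0.95,0,0,40],[0.2,-0.95,0,0,40],[0.2,-0.95,0,0,40]]';python3 -c "from h import *
st();print(tocase(np.array(r.get_state()['tool_pos'])))"
```

```text
clock: 25.75
tool_pos: [0.5504, 0.3756, 0.048]
eef_rot: [0.998, 0.061, 0.0, -0.0]
contact_force: [0.2, -0.6, 4.7]
opening: 0.486
clock: 26.25
tool_pos: [0.5501, 0.3753, 0.1494]
eef_rot: [0.998, 0.061, 0.0, -0.0]
contact_force: [1.0, -0.6, -1.4]
opening: 0.487
clock: 26.75
tool_pos: [0.5501, 0.2833, 0.1939]
eef_rot: [0.998, 0.061, 0.001, -0.0]
contact_force: [0.3, 0.1, -1.9]
opening: 0.49
clock: 27.25
tool_pos: [0.5627, 0.1643, 0.1935]
eef_rot: [0.998, 0.061, 0.001, -0.0]
contact_force: [0.2, -0.3, -0.1]
opening: 0.488
clock: 27.75
tool_pos: [0.5878, 0.0455, 0.1935]
eef_rot: [0.998, 0.061, 0.001, 0.0]
contact_force: [-0.4, -0.8, 0.1]
opening: 0.488
t 27.75 tcp [0.5878 0.0455 0.1935] rotz [ 0.121 -0.993  0.   ] F [-0.4 -0.8  0.1] op 0.488
[0.00563332 0.03964233]
```

```bash
python3 -m inch '[[-0.13,-0.8,0,0,40],[0,0,-0.8,0,40],[0,0,-1,0,40],[0,0,-1,0,40],[0,0,-1,0,40]]';python3 -m inch '[[0,0,-0.7,0,40],[0,0,-0.4,0,40],[0,0,-0.2,0,40],[0,0,0,0,40]]';python3 -c "from h import *
print(tocase(np.array(r.get_state()['tool_pos'])))"
```

```text
clock: 28.25
tool_pos: [0.5848, 0.0265, 0.0977]
eef_rot: [0.998, 0.061, 0.001, 0.0]
contact_force: [-0.5, -0.2, -1.3]
opening: 0.487
clock: 28.65
tool_pos: [0.5845, 0.0266, 0.065]
eef_rot: [0.998, 0.061, 0.0, 0.0]
contact_force: [0.1, 0.1, -1.3]
opening: 0.488
[4.28027194e-05 2.12142820e-02]
```

```bash
python3 -m inch '[[0,0,-0.3,0,40],[0,0,-0.15,0,40],[0,0,0,0,40]]';python3 -m inch '[[0,0,-0.08,0,40],[0,0,0,0,40]]';python3 -m inch '[[0,0,-0.06,0,40],[0,0,0,0,40]]'
```

```text
clock: 28.95
tool_pos: [0.5841, 0.0266, 0.0533]
eef_rot: [0.998, 0.061, -0.0, 0.0]
contact_force: [0.3, -0.1, -0.6]
opening: 0.491
clock: 29.15
tool_pos: [0.5843, 0.0266, 0.0514]
eef_rot: [0.998, 0.061, -0.0, 0.0]
contact_force: [0.8, -0.6, -1.5]
opening: 0.486
clock: 29.35
tool_pos: [0.5844, 0.0266, 0.05]
eef_rot: [0.998, 0.061, 0.0, 0.0]
contact_force: [-0.4, 0.2, -0.3]
opening: 0.487
```

```bash
python3 -m inch '[[0,0,-0.04,0,40],[0,0,0,0,40]]';python3 -m inch '[[0,0,0,0,53],[0,0,0,0,53],[0,0,0,0,53]]';python3 -m inch '[[0,0,0.3,0,53],[0,0,0.7,0,53],[0,0,1,0,53],[0,0,1,0,53],[0,0,1,0,53]]';python3 -m inch '[[0,0,1,0,30],[0,0,1,0,10],[0,0.5,1,0,0],[0,0.5,1,0,0],[0,0.5,1,0,0]]';python3 -m inch '[[0,0.5,1,0,0],[0,0,0.5,0,0],[0,0,0,0,0]]'
python3 - <<'E'
from h import *
st();s=cam("scene");P=world(s);save(s,"g6");q=tocase(P)
for c in((.025,.086),(-.03,.086),(0,.021)):
  m=(np.hypot(q[...,0]-c[0],q[...,1]-c[1])<.027)&(P[...,2]>.038)&(P[...,2]<.055);a=q[m];print(a.min(0),a.max(0),np.percentile(P[m][:,2],[5,50,95]))
findtray(s,P);print(fromcase(.15,.06))
E
```

```text
clock: 29.55
tool_pos: [0.5844, 0.0266, 0.0499]
eef_rot: [0.998, 0.061, 0.0, -0.0]
contact_force: [-1.8, -0.1, 5.5]
opening: 0.488
clock: 29.85
tool_pos: [0.5843, 0.0266, 0.0489]
eef_rot: [0.998, 0.061, 0.0, 0.0]
contact_force: [-1.0, 0.7, -0.4]
opening: 0.601
clock: 30.35
tool_pos: [0.5842, 0.0265, 0.1503]
eef_rot: [0.998, 0.061, 0.0, 0.0]
contact_force: [0.4, 0.1, -0.2]
opening: 0.599
clock: 30.85
tool_pos: [0.584, 0.0644, 0.2755]
eef_rot: [0.998, 0.061, 0.0, 0.0]
contact_force: [0.7, 0.0, -0.1]
opening: 0.172
clock: 31.15
tool_pos: [0.5852, 0.0771, 0.3138]
eef_rot: [0.998, 0.061, 0.002, -0.0]
contact_force: [-0.4, 0.3, -0.9]
opening: 0.003
t 31.15 tcp [0.5852 0.0771 0.3138] rotz [ 0.122 -0.992 -0.   ] F [-0.4  0.3 -0.9] op 0.003
[0.00387332 0.06301409] [0.04551158 0.10592375] [0.04226169 0.04541754 0.04781106]
[-0.05190328  0.06468208] [-0.01049556  0.10693317] [0.03940194 0.04513424 0.04787169]Traceback (most recent call last):
  File "<stdin>", line 4, in <module>
    return umr_minimum(a, axis, None, out, keepdims, initial, where)
ValueError: zero-size array to reduction operation minimum which has no identity
```

```bash
python3 -m inch '[[0.8,0,0.1,0,0],[0.8,0,0.1,0,0],[0.8,0.2,0,0,0],[0.8,0.2,0,0,0],[0.8,0,0,0,0]]';python3 -m inch '[[0.8,0,0,0,0],[0.8,0,0,0,0],[0,0,0,0,0]]'
python3 - <<'E'
from h import *
st();a=cam("scene");b=cam("top");im=np.hstack([a["pixels"][130:330,220:420],b["pixels"][100:300,200:400]])[...,::-1]
cv2.imwrite("pics/g7.png",cv2.resize(im,None,fx=2,fy=2,interpolation=2));print(tocase(np.array(r.get_state()['tool_pos'])))
E
```

```text
clock: 31.7
tool_pos: [0.6842, 0.0869, 0.3148]
eef_rot: [0.998, 0.061, -0.001, -0.0]
contact_force: [-0.3, 0.5, 0.5]
opening: 0.006
clock: 32.0
tool_pos: [0.7252, 0.0855, 0.3138]
eef_rot: [0.998, 0.06, -0.001, 0.001]
contact_force: [-0.5, -0.0, -0.3]
opening: 0.007
t 32.0 tcp [0.7252 0.0855 0.3138] rotz [ 0.12  -0.993  0.001] F [-0.5 -0.  -0.3] op 0.007
[0.14520834 0.06323378]
```

View pics/g7.png

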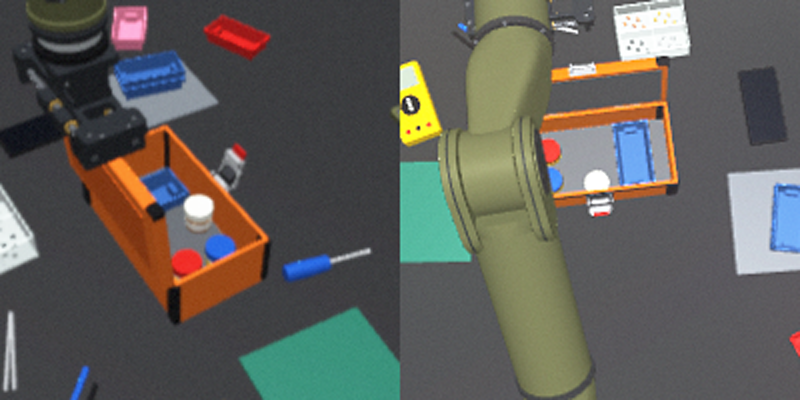

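The white jar seems to have been knocked towards the front: it appears at top pixel (298,190) but still looks upright. Measuring it.

Run:
```python
from h import *
for n in("scene","top"):
    s=cam(n);P=world(s);q=tocase(P);px=s["pixels"].astype(int)
    m=(px.min(-1)>190)&(abs(q[...,0])<.069)&(abs(q[...,1])<.13)&(P[...,2]>.03)&(P[...,2]<.06);a=q[m];print(n,len(a),a.min(0),a.max(0),np.percentile(P[m][:,2],[5,50,95]))
```

```text
scene 122 [-0.06830329 -0.01832224] [-0.02721115  0.02594506] [0.0424904  0.04508464 0.04782248]
top 96 [-0.06156427 -0.08074802] [-0.02891425  0.02171291] [0.04028293 0.04621329 0.05127169]
```

The white jar is upright in the case at (-0.047, 0.004), clear of the tray, so it can stay. Now I shut the lid.

```bash
python3 -m inch '[[0.2,0,-0.9,0,0],[0,0,-1,0,0],[0,0,-1,0,0],[0,0,-0.8,0,0],[0,0,0,0,0]]';python3 -m inch '[[-0.5,-0.06,0,0,0],[-0.5,-0.06,0,0,0],[-0.5,-0.06,0,0,0],[-0.5,-0.06,0,0,0],[-0.5,-0.06,0,0,0]]';python3 -c "from h import *
st();print(tocase(np.array(r.get_state()['tool_pos'])))"
```

```text
clock: 32.7
tool_pos: [0.7264, 0.0865, 0.2209]
eef_rot: [0.998, 0.061, -0.004, 0.0]
contact_force: [0.3, 0.8, -0.5]
opening: 0.005
clock: 33.2
tool_pos: [0.6686, 0.0793, 0.2271]
eef_rot: [0.998, 0.061, 0.004, -0.0]
contact_force: [3.6, 0.4, 1.6]
opening: 0.008
t 33.2 tcp [0.6686 0.0793 0.2271] rotz [ 0.122 -0.993 -0.   ] F [3.6 0.4 1.6] op 0.008
[0.08996762 0.06333735]
```

```bash
python3 -m inch '[[-0.6,-0.07,-0.1,0,0],[-0.6,-0.07,-0.1,0,0],[-0.6,-0.07,-0.15,0,0]]';python3 -m inch '[[-0.5,-0.06,-0.25,0,0],[-0.5,-0.06,-0.3,0,0],[-0.5,-0.06,-0.4,0,0],[-0.5,-0.06,-0.45,0,0],[0,0,0,0,0]]';python3 -m inch '[[-0.35,-0.04,-0.5,0,0],[-0.3,-0.04,-0.5,0,0],[-0.25,-0.03,-0.5,0,0]]';python3 -c "from h import *
st();print(tocase(np.array(r.get_state()['tool_pos'])))"
```

```text
clock: 33.5
tool_pos: [0.6233, 0.0739, 0.2181]
eef_rot: [0.998, 0.061, 0.003, -0.0]
contact_force: [2.4, -0.0, -0.3]
opening: 0.007
clock: 34.0
tool_pos: [0.5702, 0.0677, 0.1808]
eef_rot: [0.998, 0.061, -0.001, 0.0]
contact_force: [-0.6, -0.5, 0.2]
opening: 0.005
clock: 34.3
tool_pos: [0.5511, 0.0654, 0.1441]
eef_rot: [0.998, 0.061, 0.002, -0.0]
contact_force: [0.7, 0.6, 0.6]
opening: 0.001
t 34.3 tcp [0.5511 0.0654 0.1441] rotz [ 0.122 -0.993 -0.   ] F [0.7 0.6 0.6] op 0.001
[-0.02837064  0.06384045]
```

```bash
python3 -m inch '[[-0.3,-0.04,-0.4,0,0],[-0.1,0,-0.3,0,0],[0,0,0,0,0]]';python3 -m inch '[[0,0,-0.15,0,0],[0,0,0,0,0]]';python3 - <<'E'
from h import *
st();s=cam("scene");P=world(s);q=tocase(P);px=s["pixels"]
hsv=cv2.cvtColor(px,cv2.COLOR_RGB2HSV).astype(int);m=(hsv[...,0]>5)&(hsv[...,0]<18)&(hsv[...,1]>130)&(abs(q[...,1]+.05)<.06)&(P[...,2]>.08)
for x in(-.05,0,.05): 
    k=m&(abs(q[...,0]-x)<.015);print(x,np.percentile(P[k][:,2],[20,50,80]).round(4) if k.any() else 0)
E
```

```text
clock: 34.6
tool_pos: [0.5409, 0.0642, 0.1291]
eef_rot: [0.998, 0.061, 0.002, -0.0]
contact_force: [-5.6, -1.4, 25.3]
opening: 0.003
clock: 34.8
tool_pos: [0.5409, 0.0642, 0.1286]
eef_rot: [0.998, 0.061, 0.003, -0.0]
contact_force: [-12.4, -1.1, 55.8]
opening: 0.005
t 34.8 tcp [0.5409 0.0642 0.1286] rotz [ 0.121 -0.993 -0.001] F [-12.4  -1.1  55.8] op 0.005
-0.05 [0.108  0.1094 0.1106]
0 [0.1085 0.1098 0.1111]
0.05 [0.108  0.1092 0.1108]
```

The lid is shut: its outer face measures 0.1095 m. Next I swing the claw in by pushing its tab from in front.

```bash
python3 -m inch '[[0,0,0.5,0,0],[0,0,1,0,0],[0,0,1,0,0],[-0.5,-0.6,0,0,0],[-0.8,-0.6,0,0,0]]';python3 -m inch '[[-0.9,-0.6,0,0,0],[-0.9,-0.6,0,0,0],[-0.9,-0.6,0,0,0],[-0.2,-0.1,0,0,0],[0,0,0,0,0]]'
python3 - <<'E'
from h import *
st();print(tocase(np.array(r.get_state()['tool_pos'])))
s=cam("scene");P=world(s);q=tocase(P);px=s["pixels"];hsv=cv2.cvtColor(px,cv2.COLOR_RGB2HSV).astype(int)
m=((hsv[...,0]<5)|(hsv[...,0]>174))&(hsv[...,1]>130)&(abs(q[...,0]+.12)<.06)&(abs(q[...,1])<.06)
print(m.sum(),q[m].mean(0) if m.any() else 0,P[m][:,2].mean(),q[m].min(0),q[m].max(0))
cv2.imwrite("pics/g8.png",cv2.resize(px[150:260,270:390,::-1],None,fx=5,fy=5,interpolation=2))
E
```

```text
clock: 35.35
tool_pos: [0.5094, 0.0345, 0.186]
eef_rot: [0.998, 0.061, 0.003, -0.0]
contact_force: [0.1, -0.7, -1.0]
opening: 0.001
clock: 35.85
tool_pos: [0.435, -0.0135, 0.1847]
eef_rot: [0.998, 0.06, 0.001, -0.0]
contact_force: [0.7, 0.4, 0.5]
opening: 0.005
t 35.85 tcp [ 0.435  -0.0135  0.1847] rotz [ 0.121 -0.993  0.   ] F [0.7 0.4 0.5] op 0.005
[-0.1531428  -0.00036471]
22 [-0.11959975  0.00060276] 0.13108859261743258 [-0.12745997 -0.02665072] [-0.1153297   0.01348997]
```

View pics/g8.png

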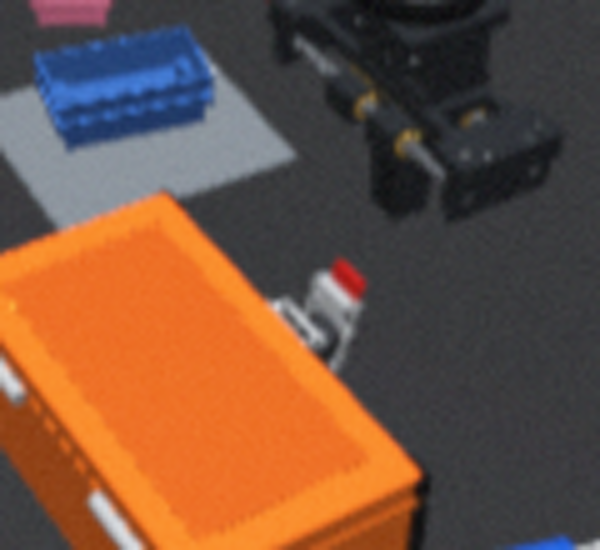

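The lid is flat, the claw stands raised and outwards, and the red tab is at crop pixel (348,275). Lowering in front of the tab and pushing inwards.

```bash
python3 -m inch '[[0,0,-1,0,0],[0,0,-0.9,0,0],[0,0,0,0,0]]';python3 -m inch '[[0.3,0.04,0,0,0],[0.3,0.04,0,0,0],[0.3,0.04,0,0,0],[0.3,0.04,0,0,0],[0.3,0.04,0,0,0]]';python3 -m inch '[[0.3,0.04,0,0,0],[0.3,0.04,0,0,0],[0,0,0,0,0]]'; python3 -c "from h import *
st();print(tocase(np.array(r.get_state()['tool_pos'])))"
```

```text
clock: 36.2
tool_pos: [0.4351, -0.0122, 0.1348]
eef_rot: [0.998, 0.062, -0.001, -0.0]
contact_force: [-0.4, 0.0, 0.1]
opening: 0.009
clock: 36.7
tool_pos: [0.4729, -0.0082, 0.137]
eef_rot: [0.998, 0.061, 0.001, 0.0]
contact_force: [-0.1, 0.2, 0.2]
opening: 0.003
clock: 37.0
tool_pos: [0.4876, -0.0063, 0.1364]
eef_rot: [0.998, 0.061, 0.0, 0.0]
contact_force: [-1.3, -0.0, 0.0]
opening: 0.008
t 37.0 tcp [ 0.4876 -0.0063  0.1364] rotz [ 0.122 -0.993  0.   ] F [-1.3 -0.   0. ] op 0.008
[-0.10007024  0.00041453]
```

Pushed to x_case = -0.100. A little more, then back off and check the claw.

```bash
python3 -m inch '[[0.2,0.02,0,0,0],[0,0,0,0,0],[-0.5,-0.06,0,0,0],[-1,-0.12,0.5,0,0],[-1,-0.12,0.5,0,0]]';python3 -m inch '[[0,0,0,0,0]]';cat >> h.py <<'E'
def latch(name=None,f=5):
    s=cam("scene");P=world(s);q=tocase(P);px=s["pixels"];hsv=cv2.cvtColor(px,cv2.COLOR_RGB2HSV).astype(int)
    m=((hsv[...,0]<6)|(hsv[...,0]>174))&(hsv[...,1]>130)&(abs(q[...,0]+.1)<.06)&(abs(q[...,1])<.03)&(P[...,2]>.09)
    print("tab",m.sum(),np.median(q[m],0).round(4) if m.any() else 0,np.percentile(P[m][:,2],[10,50,90]).round(4) if m.any() else 0)
    if name: cv2.imwrite(f"pics/{name}.png",cv2.resize(px[170:250,290:390,::-1],None,fx=f,fy=f,interpolation=2))
    st();print(tocase(np.array(r.get_state()['tool_pos'])))
E
python3 -c "from h import *
latch('g9')"
```

```text
clock: 37.5
tool_pos: [0.4289, -0.0134, 0.1615]
eef_rot: [0.998, 0.061, 0.0, 0.0]
contact_force: [0.3, -1.1, 0.2]
opening: 0.006
clock: 37.6
tool_pos: [0.4259, -0.0141, 0.1624]
eef_rot: [0.998, 0.06, -0.002, 0.0]
contact_force: [0.2, -0.5, -0.1]
opening: 0.006
tab 15 [-0.0816 -0.006 ] [0.1255 0.1278 0.3282]
t 37.65 tcp [ 0.4285 -0.0136  0.1621] rotz [ 0.121 -0.993  0.   ] F [ 0.2 -0.   0.2] op 0.007
[-0.15961762  0.00030573]
```

View pics/g9.png

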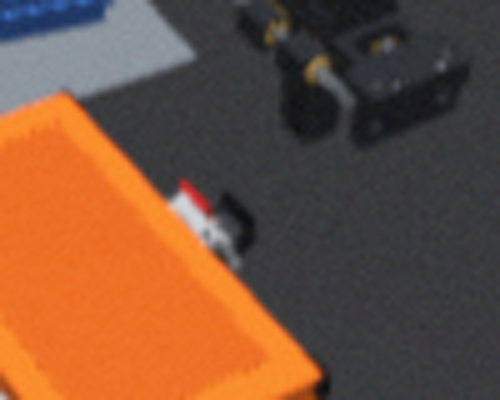

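The claw lies in over the keeper with its tab at x_case = -0.082, and the black lever is still raised. Now I push the lever down from above.

```bash
python3 -m inch '[[0.8,0.1,0,0,0],[0.75,0.1,0,0,0],[0,0,-0.7,0,0],[0,0,-0.5,0,0],[0,0,0,0,0]]';python3 -m inch '[[-0.04,0,-0.25,0,0],[-0.06,0,-0.25,0,0],[-0.08,-0.01,-0.25,0,0],[0,0,0,0,0]]'; python3 -c "from h import *
latch()"
```

```text
clock: 38.15
tool_pos: [0.4687, -0.0081, 0.13]
eef_rot: [0.998, 0.061, -0.001, -0.0]
contact_force: [-0.6, 0.6, 0.1]
opening: 0.001
clock: 38.55
tool_pos: [0.4634, -0.0086, 0.1122]
eef_rot: [0.998, 0.061, -0.0, 0.0]
contact_force: [0.5, 0.4, -1.4]
opening: 0.006
tab 15 [-0.0845 -0.0071] [0.1212 0.1229 0.3359]
t 38.6 tcp [ 0.4638 -0.0086  0.1125] rotz [ 0.122 -0.993  0.   ] F [-0.6 -0.1 -0.1] op 0.006
[-0.12396866  0.00101406]
```

```bash
python3 -m inch '[[-0.1,-0.01,-0.3,0,0],[-0.1,-0.01,-0.3,0,0],[-0.1,-0.01,-0.3,0,0],[0,0,0,0,0]]'; python3 -c "from h import *
latch()";python3 -m inch '[[-0.1,-0.01,-0.2,0,0],[-0.05,-0.01,-0.2,0,0],[0,0,-0.2,0,0],[0,0,0,0,0]]'; python3 -c "from h import *
latch('g10')"
```

```text
clock: 39.0
tool_pos: [0.455, -0.0094, 0.0892]
eef_rot: [0.998, 0.061, -0.001, -0.0]
contact_force: [-0.6, 0.0, -0.5]
opening: 0.007
tab 13 [-0.088   0.0017] [0.1155 0.1176 0.12  ]
t 39.05 tcp [ 0.4553 -0.0094  0.0896] rotz [ 0.122 -0.993 -0.   ] F [ 0.  -0.3  0.5] op 0.003
[-0.13249144  0.00123269]
clock: 39.45
tool_pos: [0.4526, -0.0099, 0.0748]
eef_rot: [0.998, 0.061, 0.0, 0.0]
contact_force: [0.5, 0.5, 1.4]
opening: 0.007
tab 16 [-0.0882 -0.0033] [0.1132 0.1171 0.3189]
t 39.5 tcp [ 0.4522 -0.0099  0.0749] rotz [ 0.122 -0.993  0.   ] F [0.5 0.4 0.4] op 0.005
[-0.13563235  0.00113567]
```

View pics/g10.png

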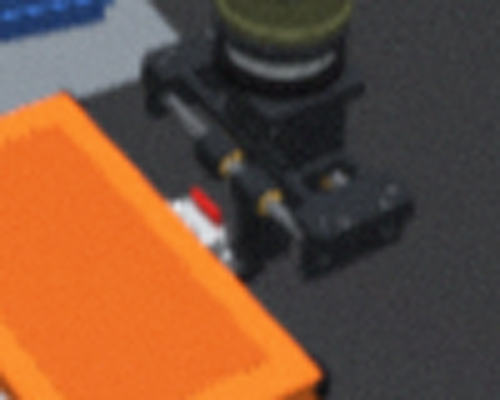

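```bash
python3 -m inch '[[0.25,0.03,0.02,0,0],[0.25,0.03,0,0,0],[0,0,0,0,0]]'; python3 -m inch '[[0.2,0.025,0,0,0],[0.2,0.025,0,0,0],[0,0,0,0,0]]'; python3 -c "from h import *
latch()"
```

```text
clock: 39.8
tool_pos: [0.4651, -0.0083, 0.0758]
eef_rot: [0.998, 0.061, -0.0, 0.0]
contact_force: [-0.6, -0.2, 1.6]
opening: 0.003
clock: 40.1
tool_pos: [0.474, -0.0072, 0.0755]
eef_rot: [0.998, 0.061, -0.001, 0.0]
contact_force: [-4.3, -1.3, -0.4]
opening: 0.005
tab 4 [-0.0867 -0.0088] [0.1162 0.1289 0.2862]
t 40.15 tcp [ 0.474  -0.0072  0.0755] rotz [ 0.122 -0.993  0.   ] F [-5.4 -0.3 -0. ] op 0.006
[-0.11369483  0.00112251]
```

```bash
python3 -m inch '[[0.12,0.015,0,0,0],[0,0,0,0,0]]'; python3 -m inch '[[0.12,0.015,0,0,0],[0,0,0,0,0]]'; python3 -m inch '[[0.08,0.01,0,0,0],[0,0,0,0,0]]'; python3 -c "from h import *
st();print(tocase(np.array(r.get_state()['tool_pos'])))"
```

```text
clock: 40.35
tool_pos: [0.4771, -0.0069, 0.0755]
eef_rot: [0.998, 0.061, -0.001, 0.0]
contact_force: [-4.8, 0.0, -0.0]
opening: 0.007
clock: 40.55
tool_pos: [0.4793, -0.0066, 0.0755]
eef_rot: [0.998, 0.061, -0.002, 0.0]
contact_force: [-6.3, -1.8, 0.1]
opening: 0.005
clock: 40.75
tool_pos: [0.4793, -0.0066, 0.0754]
eef_rot: [0.998, 0.061, -0.003, 0.0]
contact_force: [-9.8, -1.0, 2.1]
opening: 0.009
t 40.75 tcp [ 0.4793 -0.0066  0.0754] rotz [ 0.121 -0.993 -0.   ] F [-9.8 -1.   2.1] op 0.009
[-0.10834174  0.00110354]
```

```bash
python3 -m inch '[[0.1,0.012,0,0,0],[0,0,0,0,0]]'; python3 -m inch '[[0.1,0.012,0,0,0],[0,0,0,0,0]]'; python3 -m inch '[[-0.4,-0.05,0,0,0],[-0.8,-0.1,0,0,0],[-1,-0.12,0,0,0],[-1,-0.12,0,0,0],[0,0,0,0,0]]';python3 -c "from h import *
latch('g11',6)"
```

```text
clock: 40.95
tool_pos: [0.4794, -0.0066, 0.0754]
eef_rot: [0.998, 0.061, -0.006, 0.0]
contact_force: [-13.4, -1.1, 5.8]
opening: 0.004
clock: 41.15
tool_pos: [0.4794, -0.0066, 0.0753]
eef_rot: [0.998, 0.06, -0.008, 0.0]
contact_force: [-17.6, -1.6, 7.9]
opening: 0.005
clock: 41.65
tool_pos: [0.4158, -0.0159, 0.0839]
eef_rot: [0.998, 0.061, -0.006, -0.001]
contact_force: [0.1, 0.9, -0.7]
opening: 0.005
tab 20 [-0.0902  0.0024] [0.1137 0.1165 0.2962]
t 41.7 tcp [ 0.4176 -0.0155  0.0836] rotz [ 0.122 -0.993 -0.002] F [ 0.7 -0.4 -0.6] op 0.005
[-0.17070813 -0.00017167]
```

View pics/g11.png

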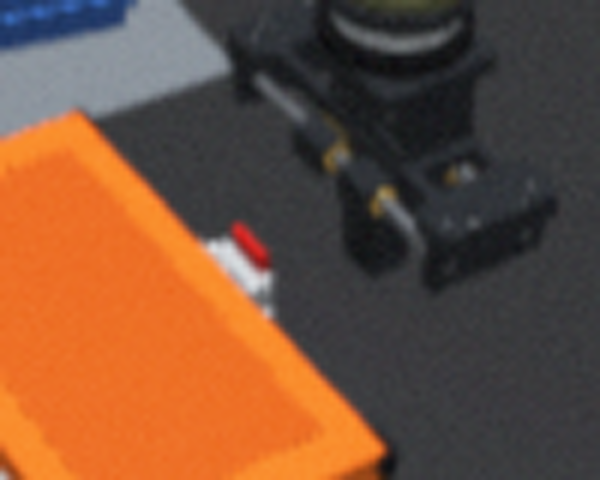

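```bash
python3 -m inch '[[-0.3,-1,0.5,0,0],[-0.3,-1,0.5,0,0],[-0.3,-1,0.5,0,0],[-0.3,-1,0.5,0,0],[-0.3,-1,0.5,0,0]]';python3 -m inch '[[0,-1,0,0,0],[0,-1,0,0,0],[0,-1,0,0,0],[0,-1,0,0,0],[0,0,0,0,0]]';python3 - <<'E'
from h import *
st();s=cam("top");P=world(s);q=tocase(P)
px=s["pixels"];m=(abs(q[...,0]+.1)<.03)&(abs(q[...,1])<.03);ij=np.argwhere(m);print(ij.min(0),ij.max(0))
c=ij.mean(0).astype(int);cv2.imwrite("pics/g12.png",cv2.resize(px[c[0]-25:c[0]+25,c[1]-30:c[1]+30,::-1],None,fx=10,fy=10,interpolation=2))
for i in range(c[0]-8,c[0]+10): print(i,[ (q[i,j,0].round(3).item(),P[i,j,2].round(3).item(),px[i,j].tolist()) for j in (c[1]-2,c[1]+2)])
E
```

```text
clock: 42.2
tool_pos: [0.3816, -0.1418, 0.1463]
eef_rot: [0.998, 0.061, -0.004, -0.0]
contact_force: [-0.2, 0.6, -0.3]
opening: 0.006
clock: 42.7
tool_pos: [0.3812, -0.2451, 0.146]
eef_rot: [0.998, 0.058, -0.004, 0.001]
contact_force: [0.0, 0.8, -0.8]
opening: 0.006
t 42.7 tcp [ 0.3812 -0.2451  0.146 ] rotz [ 0.116 -0.993  0.002] F [ 0.   0.8 -0.8] op 0.006
[192 290] [216 309]
195 [(nan, nan, [220, 208, 207]), (-0.078, 0.108, [194, 194, 205])]
196 [(-0.079, 0.104, [173, 168, 175]), (-0.081, 0.106, [215, 214, 218])]
197 [(-0.083, 0.105, [251, 250, 252]), (-0.085, 0.107, [251, 241, 243])]
198 [(-0.085, 0.102, [254, 188, 190]), (-0.091, 0.118, [255, 110, 103])]
199 [(-0.093, 0.12, [255, 51, 34]), (-0.093, 0.115, [225, 86, 81])]
200 [(-0.095, 0.112, [158, 88, 86]), (-0.095, 0.107, [152, 126, 124])]
201 [(-0.095, 0.094, [146, 144, 147]), (-0.096, 0.092, [144, 139, 141])]
202 [(-0.096, 0.084, [142, 135, 136]), (-0.096, 0.073, [117, 103, 105])]
203 [(-0.095, 0.063, [97, 76, 77]), (-0.095, 0.051, [96, 76, 79])]
204 [(-0.096, 0.046, [103, 86, 89]), (-0.1, 0.059, [100, 84, 86])]
205 [(-0.099, 0.045, [101, 84, 85]), (-0.101, 0.047, [97, 77, 81])]
206 [(-0.103, 0.044, [90, 70, 71]), (-0.103, 0.036, [82, 62, 60])]
207 [(-0.105, 0.034, [80, 56, 54]), (-0.108, 0.044, [77, 53, 52])]
208 [(-0.109, 0.038, [80, 57, 59]), (-0.111, 0.04, [84, 66, 67])]
209 [(-0.113, 0.041, [93, 77, 77]), (-0.108, 0.001, [102, 84, 84])]
210 [(-0.11, 0.001, [106, 90, 92]), (-0.111, -0.002, [105, 92, 92])]
211 [(-0.113, -0.001, [103, 92, 90]), (-0.116, 0.002, [103, 89, 90])]
212 [(-0.118, 0.003, [102, 89, 89]), (-0.118, -0.003, [102, 88, 88])]
```

View pics/g12.png

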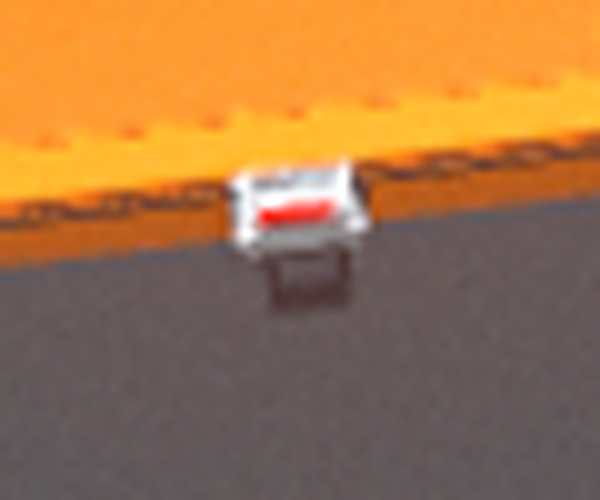

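The top view shows the handle's end at x_case ≈ -0.112, z ≈ 0.04 (lever about 1.86), so it is just short of dead centre. The tab stopped the closed fingers. I'll straddle the 26 mm tab with the fingers about 28 mm apart, pressing the handle and claw flanks beside it.

```bash
python3 - <<'E'
from h import *
def ray(s,u,v,z):
    K=np.array(s["K"]);x,y=(u-K[0,2])/K[0,0],(v-K[1,2])/K[1,1];X,Y=x,y
    for _ in range(8):
        f=1+s["k1"]*(X*X+Y*Y);X,Y=x/f,y/f
    d=Rm(s)@np.array([X,-Y,-1]);p=np.array(s["position"]);return p+d*(z-p[2])/d[2]
for n,z in(("top",.117),("scene",.117)):
    s=cam(n);px=s["pixels"].astype(float);P=world(s);q=tocase(P)
    m=(abs(q[...,0]+.09)<.03)&(abs(q[...,1])<.03)&(P[...,2]>.1)
    red=np.clip((px[...,0]-(px[...,1]+px[...,2])/2)/200,0,1)*((px[...,0]>120)&(abs(px[...,1]-px[...,2])<25))*cv2.dilate(m.astype(np.uint8),np.ones((3,3)))
    v,u=np.mgrid[0:400,0:640];c=((u*red).sum()/red.sum(),(v*red).sum()/red.sum());p=ray(s,*c,z);print(n,np.round(c,2),p.round(4),tocase(p).round(4))
print(fromcase(-.15,0))
E
python3 -m inch '[[0,1,0,0,20],[0.3,1,0,0,28],[0.3,1,0,0,28],[0.3,1,0,0,28],[0.3,1,0,0,28]]';python3 -m inch '[[0,1,0,0,28],[0,1,0,0,28],[0,1,0,0,28],[0.5,0.8,0,0,28],[0,0,0,0,28]]';python3 -c "from h import *
st();print(tocase(np.array(r.get_state()['tool_pos'])))"
```

```text
top [299.32 198.77] [ 0.4959 -0.0064  0.117 ] [-0.0919 -0.0007]
scene [330.81 210.73] [ 0.4987 -0.0032  0.117 ] [-0.0887  0.0022]
[ 0.4381 -0.0128]
clock: 43.35
tool_pos: [0.4092, -0.1129, 0.1458]
eef_rot: [0.998, 0.062, -0.006, -0.001]
contact_force: [0.6, 0.5, -0.2]
opening: 0.317
clock: 43.85
tool_pos: [0.4231, -0.0158, 0.1459]
eef_rot: [0.998, 0.065, -0.005, -0.002]
contact_force: [0.7, 0.4, -0.3]
opening: 0.314
t 43.85 tcp [ 0.4231 -0.0158  0.1459] rotz [ 0.13  -0.992 -0.005] F [ 0.7  0.4 -0.3] op 0.314
[-0.16529633 -0.00119409]
```

```bash
python3 -m inch '[[0,0,-0.8,0,28],[0,0,-0.8,0,28],[0,0,-0.8,0,28],[0,0,-0.3,0,28],[0,0,0,0,28]]';python3 -m inch '[[0.5,0.06,0,0,28],[0.5,0.06,0,0,28],[0,0,0,0,28],[0,0,0,0,28]]';python3 -c "from h import *
st();print(tocase(np.array(r.get_state()['tool_pos'])))"
```

```text
clock: 44.35
tool_pos: [0.4201, -0.0207, 0.0776]
eef_rot: [0.998, 0.061, -0.008, -0.001]
contact_force: [0.8, -0.6, -0.3]
opening: 0.319
clock: 44.75
tool_pos: [0.4455, -0.0178, 0.0789]
eef_rot: [0.998, 0.061, -0.007, -0.001]
contact_force: [-0.6, -0.5, -0.5]
opening: 0.316
t 44.75 tcp [ 0.4455 -0.0178  0.0789] rotz [ 0.121 -0.993 -0.002] F [-0.6 -0.5 -0.5] op 0.316
[-0.14330568 -0.00587354]
```

```bash
python3 -m inch '[[0.3,0.3,-0.13,0,28],[0.3,0.04,0,0,28],[0,0,0,0,28],[0,0,0,0,28]]';python3 -c "from h import *
st();print(tocase(np.array(r.get_state()['tool_pos'])))"
```

```text
clock: 45.15
tool_pos: [0.4608, -0.0091, 0.075]
eef_rot: [0.998, 0.061, -0.007, -0.001]
contact_force: [0.1, -0.2, 0.4]
opening: 0.315
t 45.15 tcp [ 0.4608 -0.0091  0.075 ] rotz [ 0.122 -0.993 -0.002] F [ 0.1 -0.2  0.4] op 0.315
[-0.12708357  0.00088995]
```

```bash
python3 -m inch '[[0.3,0.037,0.02,0,28],[0.3,0.037,0,0,28],[0,0,0,0,28]]';python3 -m inch '[[0.1,0.012,0,0,28],[0.1,0.012,0,0,28],[0,0,0,0,28]]';python3 -m inch '[[0.1,0.012,0,0,28],[0,0,0,0,28]]';python3 -c "from h import *
st();print(tocase(np.array(r.get_state()['tool_pos'])))"
```

```text
clock: 45.45
tool_pos: [0.4776, -0.007, 0.0756]
eef_rot: [0.998, 0.061, -0.006, -0.001]
contact_force: [-0.6, -0.4, 1.4]
opening: 0.318
clock: 45.75
tool_pos: [0.4806, -0.0067, 0.0754]
eef_rot: [0.998, 0.061, -0.008, -0.001]
contact_force: [-0.8, 0.0, 0.6]
opening: 0.322
clock: 45.95
tool_pos: [0.4817, -0.0067, 0.0753]
eef_rot: [0.998, 0.061, -0.009, -0.001]
contact_force: [-3.1, -0.9, 0.3]
opening: 0.314
t 45.95 tcp [ 0.4817 -0.0067  0.0753] rotz [ 0.121 -0.993 -0.002] F [-3.1 -0.9  0.3] op 0.314
[-0.10599564  0.00076142]
```

```bash
python3 -m inch '[[0.1,0.012,0,0,28],[0,0,0,0,28]]';python3 -m inch '[[0.1,0.012,0,0,28],[0,0,0,0,28]]';python3 -m inch '[[0.1,0.012,0,0,28],[0,0,0,0,28]]';python3 -c "from h import *
st();print(tocase(np.array(r.get_state()['tool_pos'])))"
```

```text
clock: 46.15
tool_pos: [0.4827, -0.0065, 0.075]
eef_rot: [0.998, 0.061, -0.01, -0.0]
contact_force: [-5.6, 0.3, -1.4]
opening: 0.319
clock: 46.35
tool_pos: [0.4828, -0.0065, 0.0749]
eef_rot: [0.998, 0.061, -0.013, -0.0]
contact_force: [-9.9, 0.6, 2.3]
opening: 0.313
clock: 46.55
tool_pos: [0.4829, -0.0065, 0.0748]
eef_rot: [0.998, 0.061, -0.015, 0.0]
contact_force: [-13.7, -0.5, 5.2]
opening: 0.316
t 46.55 tcp [ 0.4829 -0.0065  0.0748] rotz [ 0.121 -0.993 -0.002] F [-13.7  -0.5   5.2] op 0.316
[-0.10477301  0.00075607]
```

```bash
python3 -m inch '[[0.15,0.02,0,0,28],[0,0,0,0,28]]';python3 -m inch '[[0.15,0.02,0,0,28],[0,0,0,0,28]]';python3 -c "from h import *
st();print(tocase(np.array(r.get_state()['tool_pos'])))"; python3 -m inch '[[-0.6,-0.07,0,0,28],[-0.8,-0.1,0,0,28],[-1,-0.12,0.2,0,28],[-1,-0.5,0.5,0,28],[-0.3,-1,0.5,0,28]]';python3 -m inch '[[-0.3,-1,0.5,0,28],[-0.3,-1,0.5,0,28],[0,-1,0.5,0,28],[0,-1,0,0,28],[0,-1,0,0,28]]';python3 -m inch '[[0,-1,0,0,28],[0,-1,0,0,28],[0,-1,0,0,28],[0,0,0,0,28]]';python3 - <<'E'
from h import *
st();s=cam("top");P=world(s);q=tocase(P);px=s["pixels"]
for i in range(196,213): print(i,[ (q[i,j,0].round(3).item(),P[i,j,2].round(3).item(),px[i,j].tolist()) for j in (298,301)])
cv2.imwrite("pics/g13.png",cv2.resize(px[179:229,270:330,::-1],None,fx=10,fy=10,interpolation=2))
E
```

```text
clock: 46.75
tool_pos: [0.483, -0.0066, 0.0747]
eef_rot: [0.998, 0.06, -0.019, 0.0]
contact_force: [-19.7, -0.5, 8.4]
opening: 0.319
clock: 46.95
tool_pos: [0.4832, -0.0066, 0.0742]
eef_rot: [0.998, 0.06, -0.023, 0.001]
contact_force: [-23.2, -0.8, 8.2]
opening: 0.318
t 46.95 tcp [ 0.4832 -0.0066  0.0742] rotz [ 0.12  -0.993 -0.001] F [-23.2  -0.8   8.2] op 0.318
[-0.1045061   0.00066909]
clock: 47.45
tool_pos: [0.4039, -0.0478, 0.1057]
eef_rot: [0.998, 0.063, -0.008, -0.001]
contact_force: [1.3, -1.1, -0.3]
opening: 0.316
clock: 47.95
tool_pos: [0.3924, -0.1757, 0.1438]
eef_rot: [0.998, 0.061, -0.005, -0.0]
contact_force: [0.1, 0.2, -0.3]
opening: 0.323
clock: 48.35
tool_pos: [0.3916, -0.2535, 0.1433]
eef_rot: [0.998, 0.058, -0.006, 0.001]
contact_force: [-0.8, -0.3, -0.0]
opening: 0.315
t 48.35 tcp [ 0.3916 -0.2535  0.1433] rotz [ 0.116 -0.993  0.001] F [-0.8 -0.3 -0. ] op 0.315
196 [(-0.077, 0.094, [179, 174, 181]), (-0.075, 0.081, [228, 229, 233])]
197 [(-0.084, 0.11, [255, 255, 255]), (-0.083, 0.103, [254, 255, 255])]
198 [(-0.086, 0.104, [253, 253, 255]), (-0.087, 0.102, [255, 
[... 283 characters left out ...]
80, 78])]
203 [(-0.092, 0.042, [79, 56, 55]), (-0.091, 0.034, [77, 52, 52])]
204 [(-0.093, 0.033, [73, 43, 46]), (-0.095, 0.033, [81, 55, 56])]
205 [(-0.096, 0.028, [85, 61, 62]), (-0.098, 0.031, [93, 76, 76])]
206 [(-0.094, -0.001, [108, 93, 93]), (-0.096, 0.002, [107, 92, 88])]
207 [(-0.098, -0.004, [106, 90, 91]), (-0.099, -0.002, [101, 85, 89])]
208 [(-0.102, 0.001, [105, 91, 91]), (-0.102, -0.006, [105, 91, 90])]
209 [(-0.106, 0.002, [102, 87, 88]), (-0.108, 0.002, [102, 89, 89])]
210 [(-0.11, 0.001, [103, 89, 91]), (-0.111, -0.002, [104, 88, 90])]
211 [(-0.113, -0.002, [103, 90, 92]), (-0.114, -0.005, [103, 88, 91])]
212 [(-0.117, 0.001, [104, 89, 91]), (-0.118, -0.001, [104, 89, 91])]
```

The lever's end now sits at (-0.097, 0.030), exactly the fully-down position. One final look.

Run:
```python
from h import *
a=cam("scene");b=cv2.imread("pics/g13.png");im=cv2.resize(a["pixels"][100:400,200:500,::-1],(500,500));cv2.imwrite("pics/g14.png",np.hstack([im,cv2.resize(b[:,150:450],(300,500))]))
P=world(a);q=tocase(P)
for x in(-.06,0,.06):
    k=(abs(q[...,0]-x)<.01)&(abs(q[...,1])<.12)&(P[...,2]>.09);print(x,np.median(P[k][:,2]).round(4))
st()
```

```text
-0.06 0.1084
0 0.1097
0.06 0.1086
t 48.45 tcp [ 0.3914 -0.2495  0.1431] rotz [ 0.121 -0.993 -0.002] F [-0.4 -0.1  0. ] op 0.314
```

View pics/g14.png

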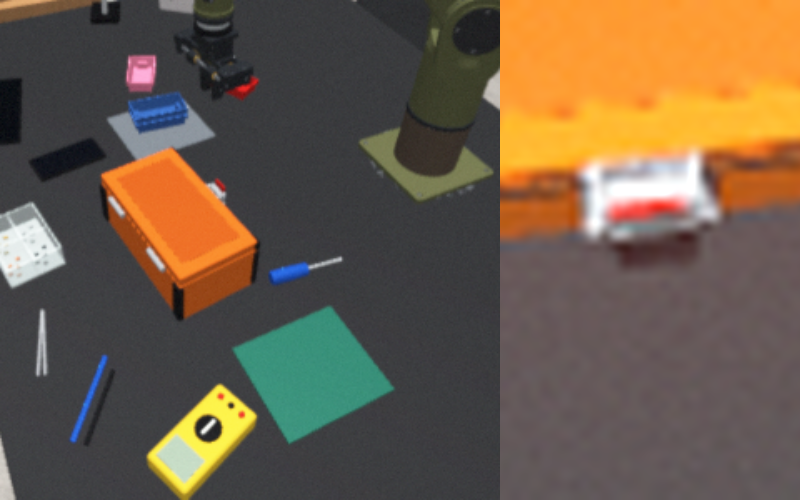

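The picture shows the lid flat (500-px panel, about (180,210)), the latch down, the green mat empty, two trays still nested at (157,112), and the bystanders unmoved. Handing in.

```bash
python3 -c "from plant import r; print(r.finish_job())"
```

```text
the job is handed in; nothing more can be done
None
```

The case is packed, shut and latched, and I have handed the job in at about 48 s on the robot's clock. Only three jars (red, blue and white caps) were on the bench. They stand upright in the case beside the top tray, which lies flat on the floor. The other two trays are still nested where they were.

**Last checks before handing in:**
- **Lid:** its outer face measured 0.108–0.110 m at three points, against the 0.110 m expected when shut.
- **Latch:** the lever's end is at about x = -0.097, z = 0.030 m in the case's frame, which is its fully down position. I hooked the claw over the keeper while the lever was still raised.
- **Rest of the bench:** the green mat is empty, the multimeter, phone and screwdriver look unmoved, and the robot touches nothing.

**What did not go as planned:**
- **First tray grip:** it sat too high on the rim, so I redid it before lifting.
- **White jar:** after I set it down it turned up about 5 cm away, closer to the front wall. It was upright and clear of the tray, so I left it. I could not see the contents again once the lid was shut.
- **Lid:** I pressed it shut harder than needed, with the wrist force reaching about 56 N.
- **Lever:** the first push stopped at about 1.86 rad, short of dead centre, because the claw's tab blocked the closed fingers. A second push with the fingers either side of the tab took it down.

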